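# Load sample plates from a tip-up tray into a round carrier and lock them with two hubs

## Task

Load every steel sample plate in the tip-up tray into a bay of its own on the round carrier, lying flat between the guide pins, dotted side up: press down the end of a plate nearer the robot so that its far end tips up and can be gripped. Only when all the plates are in, seat the large flanged hub, flange down, fully home on the carrier's centre spigot, and then the small hub, flange down, fully home on top of the large one. Leave the jar, vial, beaker, wrench and other things on the bench alone.

Things in the scene. Friction and masses are not known exactly. Their poses are not given: they have to be found in the camera images.
- plate0: thin flat steel sample plate, 100 x 46 x 5 mm, about 0.16 kg; origin at the centre of its underside, x along its 100 mm length, z up, out of the dotted face. At the start it lies in pocket 0 of the tray (rocker0), its x along the tray's x. None if absent this time.
- plate1: thin flat steel sample plate, 100 x 46 x 5 mm, about 0.16 kg; origin at the centre of its underside, x along its 100 mm length, z up, out of the dotted face. At the start it lies in pocket 1 of the tray (rocker1), its x along the tray's x. None if absent this time.
- plate2: thin flat steel sample plate, 100 x 46 x 5 mm, about 0.16 kg; origin at the centre of its underside, x along its 100 mm length, z up, out of the dotted face. At the start it lies in pocket 2 of the tray (rocker2), its x along the tray's x. None if absent this time.
- tray: fixed blue-grey tray, 134 x 213 x 32 mm high; three pockets 110 x 49 mm side by side along its y at -70, 0, +70 mm. Origin at its underside, below the middle of the middle plate; x points away from the robot along the plates, z up. A plate's underside lies 26 mm above the bench, its top 1 mm below the rim, 1.5 mm clear at the sides, so a flat plate cannot be gripped.
- rocker0 (a joint): tilt of the rocker under the plate in pocket 0, rad: 0 flat, 0.42 far end fully up. Pivot under the plate's middle, 24 mm above the bench; a friction hinge (0.15 N m) that stays where it is left. Press the plate's end nearer the robot, 42 mm from its middle, with 5 to 10 N. The outer 34 mm of the raised end then sticks out past the rocker, to be gripped across the 46 mm width.
- rocker1 (a joint): tilt of the rocker under the plate in pocket 1, rad: 0 flat, 0.42 far end fully up. Pivot under the plate's middle, 24 mm above the bench; a friction hinge (0.15 N m) that stays where it is left. Press the plate's end nearer the robot, 42 mm from its middle, with 5 to 10 N. The outer 34 mm of the raised end then sticks out past the rocker, to be gripped across the 46 mm width.
- rocker2 (a joint): tilt of the rocker under the plate in pocket 2, rad: 0 flat, 0.42 far end fully up. Pivot under the plate's middle, 24 mm above the bench; a friction hinge (0.15 N m) that stays where it is left. Press the plate's end nearer the robot, 42 mm from its middle, with 5 to 10 N. The outer 34 mm of the raised end then sticks out past the rocker, to be gripped across the 46 mm width.
- carrier: fixed round aluminium carrier, a disc 300 mm across, 10 mm thick; origin at the centre of its underside, z up, x outward along the middle bay. At its centre a shoulder 60 mm across (top 28.5 mm above the bench) bears the centring spigot, 18 mm across, 16 mm tall, tapered tip. Three bays fan out from it.
- bay0: bay of the carrier at -75 degrees from the carrier's x: a grey bed 96 mm long and only 28 mm wide for one flat plate, dotted side up, either way round, with room for fingers beside it; 11 mm guide pins at the sides (inner half) and outer end, 2.5 mm clear. Origin at the centre of the bed's top, 12 mm above the disc, where the plate's underside centre belongs; x points outward along the bay, z up.
- bay1: bay of the carrier at 0 degrees from the carrier's x: a grey bed 96 mm long and only 28 mm wide for one flat plate, dotted side up, either way round, with room for fingers beside it; 11 mm guide pins at the sides (inner half) and outer end, 2.5 mm clear. Origin at the centre of the bed's top, 12 mm above the disc, where the plate's underside centre belongs; x points outward along the bay, z up.
- bay2: bay of the carrier at 75 degrees from the carrier's x: a grey bed 96 mm long and only 28 mm wide for one flat plate, dotted side up, either way round, with room for fingers beside it; 11 mm guide pins at the sides (inner half) and outer end, 2.5 mm clear. Origin at the centre of the bed's top, 12 mm above the disc, where the plate's underside centre belongs; x points outward along the bay, z up.
- spigot (a point): point on the spigot's axis at the shoulder's top, 28.5 mm above the bench, where the centre of the large hub's underside belongs
- hub_large: white plastic hub, about 0.28 kg: flange 92 mm across and 10 mm thick at the bottom, boss 40 mm across above it up to 44 mm, stub spigot on top 18 mm across, 14 mm tall (total 58 mm). Bore in the underside 23 mm across, 18 mm deep. Origin at the centre of its underside, z up. Belongs on the carrier's spigot, its flange then over the plates' inner ends.
- hub_small: white plastic hub, about 0.18 kg: flange 68 mm across and 10 mm thick at the bottom, boss 36 mm across above it up to 44 mm, stub spigot on top 18 mm across, 14 mm tall (total 58 mm). Bore in the underside 23 mm across, 18 mm deep. Origin at the centre of its underside, z up. Belongs on the large hub's stub spigot, its underside then 44 mm above the large hub's.
- jar: bystander, to be left alone: small amber screw-cap jar, 44 mm across, 62 mm tall; origin at its underside
- vial: bystander, to be left alone: small clear vial with a white cap, 28 mm across, 45 mm tall; origin at its underside
- beaker: bystander, to be left alone: clear beaker, 76 mm across, 90 mm tall; origin at its underside
- wrench: bystander, to be left alone: steel wrench, 150 mm long, lying flat; origin at its underside
There are look-alikes about, which are no part of the job. Leave any red look-alike of the plate1 alone. What is shaped like the hub_small but green or pink is not meant.

How it is judged:
By the outcome, as a careful person would: the job done as asked, in the order asked, and still so for the second after the job is handed in, with the robot touching nothing.
Of plate0, plate1, plate2 only 2 to 3 are there at a start; the rules pass over those that are not, and their reading is None.
At some moment in a run one of hub_large, hub_small may be knocked a few centimetres aside while the robot is not near it.
It also fails if it takes over 210 s, if anything falls off the work surface, if the arm or the gripper's body presses on something with over 40 N, if the wrist force passes 120 N, or if a joint passes its speed limit or range.

## Robot

A 6-joint arm with a two-finger parallel gripper is mounted at the origin on the work surface. World frame = base frame: x ahead of the robot, y to its left, z up, the work surface at z = 0. Lengths are in m, angles in rad, forces in N, time in s.
With the tool pointing down it reaches from about 0.35 to 0.975 m from the base axis. Payload 4.9 kg.
Tool frame: the origin (TCP) lies between the finger pads; the fingertips stand 14 mm ahead of it and the grasp point (between the pads) lies 5 mm behind it; x points along the fingers, z is the direction in which the jaws open and shut, and the axes are right-handed (so a half turn about x gives the same grasp; the last joint's range is limited). The gripper opens to 85 mm and grips with 20 to 120 N. Pads are 22 mm wide; open, the fingers measure 114 mm over their backs; the gripper's body (76 mm by 85 mm) begins 54 mm behind the grasp point. The pads swing forward as they close: fully open they stand 13 mm farther back than shut.
Start: joints at [1.192, 0.053, 1.613, -0, 1.476, -0.119], TCP at [0.161, 0.604, 0.222] pointing down, gripper open.
Joint ranges: [-3.01, 3.01], [-1.01, 2.22], [0.06, 2.58], [-1.02, 4.17], [0.09, 2.62], [-3.14, 3.14]. Speed limits (rad/s): [2.57, 2.57, 3.14, 3.14, 3.14, 3.14].

## Interface

Orientations are given as a unit quaternion [w, x, y, z].
In Python, from bench import manip gives the robot as it stands.
- The arm moves only by the tool jog_arm, never from a script. Its argument "moves" is a list of rows, each a list of 5 numbers: the opening, from 0 (shut) to 1 (fully open), then the shift along the tool's x, y, z in m, then the turn about the tool's x in degrees. A call has 1 to 5 rows; each row shifts and turns the commanded pose from where the row before left it, along the tool's axes as they then stand; what a row does not reach is not made up. A row lasts 1/10 s, in which the tool goes at most 50 mm and 8.59 degrees, less where a joint would pass 70% of its speed; a pose out of reach is approached as far as the arm can. A call is refused whole if a number of a shift passes 0.05 or a number of a turn 8.59, either way. A call with a gripper value outside its range is refused whole. The fingers move at their own pace and stop on an object; "newtons" is the grip in N (left out, the last holds). Time passes only in rows, so rows that do not move let the fingers close. It gives the time, the measured TCP pose, the force and the opening at its end, in the units of the state.
- manip.get_state(): the state, without advancing time (a new reading comes with each control period).
- manip.read_camera(name): name is "side" or "top" or "wrist"; returns the picture (400x640x3 uint8, red, green, blue); there is no depth.
- manip.calibration(name): a dict with "mtx" (3x3 intrinsics, pixels), "k1" (the pictures are not rectified: a ray, as slopes to the right and down, at radius r is drawn at 1 + k1 r^2 times it, then the intrinsics apply), "cam_to_world" (4x4, takes a point from camera to world coordinates). Camera axes: x right, y up, looking along -z (the intrinsics and any distortion apply to the point x, -y, -z); pixel columns grow to the right and rows downward; lengths in m; the calibration is good to about 2 mm. A picture is of the moment at which its call begins: read the wrist's pose just before it. calibration takes no time and is no camera call; for the wrist camera it gives the pose at the moment of the call.
- manip.sign_off(): hands the job in, once; it reports no verdict.
Trained networks look in the newest picture that a camera, given by its name, has taken for a name from the list of things; names that differ only in an ending like _2 or _b are one class to them, and where a whole thing is asked for, a point or a joint stands for the part that bears it (a point fixed in the world has none). Each returns a list of dicts, best first, with "score" (0 to 1); they miss things now and then, are a little off and sometimes report something else, mostly with a low value. They report only what shows in the picture. A call takes as long as a camera call. They do not tell look-alikes from the thing itself.
- manip.spot_in(camera, thing): "centre" ([column, row] in pixels, amid what is visible of it).
The state is a dict: "clock": time; "joint_positions": joint angles; "joint_velocities": joint speeds; "effort": joint torques, N m; "position": TCP position; "eef_rot": TCP orientation; "force": force on the tool from outside, world axes, zero at the start; "torque": the same for the moment, N m; "gripper_width": opening from 0.0 (shut) to 1.0 (fully open).
Only numpy, scipy, OpenCV 4.12 (cv2) and the standard library are available. Lean on these libraries where they do the work, as an engineer would, in place of code of your own. Each camera call takes 0.05 s, during which the arm holds its last target. There are 200 camera calls.

## Working session

There is one attempt and no reset: what is moved stays moved. The work goes in short steps, Python scripts to look and compute and a tool call to move; the robot and the scene stay as the last step left them, time stands still between calls to the robot, and variables do not carry over. Pictures are saved under pics/ and viewed, about 12 in all and at most 16, crops included, and the job is handed in when it is done.

Besides the shell and the picture viewer there is one more tool, called after ">>>" as name([rows], argument=value, ...), one row to a line, values as JSON. jog_arm: Moves the arm, as the interface text tells. Its arguments: {"type":"object","properties":{"moves":{"type":"array","items":{"type":"array","items":{"type":"number"}}},"newtons":{"type":"number"}},"required":["moves"]}

```bash
mkdir -p pics
cat > h.py <<'E'
import numpy as np, cv2
from bench import manip
def shot(n,f=None):
    im=manip.read_camera(n)
    if f: cv2.imwrite('pics/'+f,im[:,:,::-1])
    return im
def ray(n,px,cal=None):
    c=cal or manip.calibration(n); K=np.array(c['mtx']); T=np.array(c['cam_to_world'])
    d=np.array([(px[0]-K[0,2])/K[0,0],(px[1]-K[1,2])/K[1,1]]); u=d.copy()
    for _ in range(20): u=d/(1+c['k1']*(u@u))
    v=T[:3,:3]@np.array([u[0],-u[1],-1.]); return T[:3,3],v/np.linalg.norm(v)
def atz(n,px,z,cal=None):
    o,v=ray(n,px,cal); return o+v*(z-o[2])/v[2]
def tri(rs):
    A=0;b=0
    for o,v in rs:
        P=np.eye(3)-np.outer(v,v); A=A+P; b=b+P@o
    p=np.linalg.solve(A,b); return p,[np.linalg.norm((np.eye(3)-np.outer(v,v))@(p-o)) for o,v in rs]
def proj(n,p,cal=None):
    c=cal or manip.calibration(n); K=np.array(c['mtx']); T=np.array(c['cam_to_world'])
    q=T[:3,:3].T@(np.array(p)-T[:3,3]); u=np.array([q[0],-q[1]])/-q[2]; u=u*(1+c['k1']*(u@u))
    return K[:2,:2]@u+K[:2,2]
E
python3 - <<'E'
from h import *
s=manip.get_state(); print(s['clock'],s['position'],s['eef_rot'],s['gripper_width'])
for n in('top','side','wrist'): shot(n,n+'0.png')
for n in('top','side'):
  T=np.array(manip.calibration(n)['cam_to_world']); print(n,T.round(2).tolist())
  for t in['plate0','tray','carrier','bay0','hub_large','hub_small','jar','vial','beaker','wrench']:
    r=manip.spot_in(n,t); print(n,t,[(np.round(d['centre'],1).tolist(),round(d['score'],2),atz(n,d['centre'],.03).round(3).tolist()[:2]) for d in r])
E
```

```text
0.0 [0.16029667 0.60342347 0.22075606] [ 0.55991217 -0.43141911  0.56115962  0.43066901] 0.998694765047405
top [[0.03, 0.99, -0.15, 0.32], [-1.0, 0.03, 0.01, -0.02], [0.01, 0.15, 0.99, 1.6], [0.0, 0.0, 0.0, 1.0]]
top plate0 [([174.0, 237.0], 0.98, [0.413, 0.435]), ([223.8, 258.4], 0.86, [0.346, 0.263]), ([253.8, 213.3], 0.82, [0.501, 0.17]), ([212.6, 211.4], 0.59, [0.504, 0.31])]
top tray [([243.6, 217.6], 0.91, [0.485, 0.204]), ([258.4, 171.8], 0.72, [0.646, 0.16])]
top carrier [([371.8, 217.9], 0.68, [0.496, -0.234])]
top bay0 [([351.4, 206.6], 0.68, [0.533, -0.164]), ([379.1, 193.1], 0.63, [0.583, -0.259]), ([391.9, 215.8], 0.51, [0.505, -0.303]), ([370.4, 218.9], 0.43, [0.492, -0.229])]
top hub_large [([224.0, 175.2], 0.93, [0.63, 0.278])]
top hub_small [([259.1, 170.6], 0.69, [0.65, 0.158]), ([274.5, 139.4], 0.68, [0.763, 0.109]), ([237.5, 138.7], 0.59, [0.762, 0.238])]
top jar [([301.1, 161.0], 0.59, [0.688, 0.014]), ([371.3, 219.0], 0.25, [0.492, -0.232])]
top vial []
top beaker [([440.3, 188.7], 0.7, [0.604, -0.47])]
top wrench [([301.7, 239.3], 0.56, [0.417, 0.004]), ([302.1
[... 566 characters left out ...]
-0.268]), ([359.4, 324.1], 0.71, [0.599, -0.43])]
side bay0 [([348.4, 264.0], 0.88, [0.589, -0.26]), ([325.1, 238.4], 0.86, [0.539, -0.172]), ([319.6, 286.6], 0.78, [0.521, -0.324]), ([360.1, 162.3], 0.44, [0.653, 0.143])]
side hub_large [([310.5, 162.1], 0.65, [0.509, 0.154]), ([352.9, 140.4], 0.63, [0.642, 0.263]), ([348.1, 263.8], 0.2, [0.588, -0.26])]
side hub_small [([395.6, 172.1], 0.95, [0.749, 0.088]), ([396.4, 149.3], 0.71, [0.769, 0.205]), ([360.3, 162.8], 0.57, [0.654, 0.141])]
side jar [([377.1, 189.7], 0.94, [0.687, 0.011])]
side vial [([340.6, 192.6], 0.7, [0.588, 0.004])]
side beaker [([360.4, 323.9], 0.63, [0.601, -0.429])]
side wrench [([275.9, 203.2], 0.76, [0.415, -0.03])]
```

View pics/top0.png

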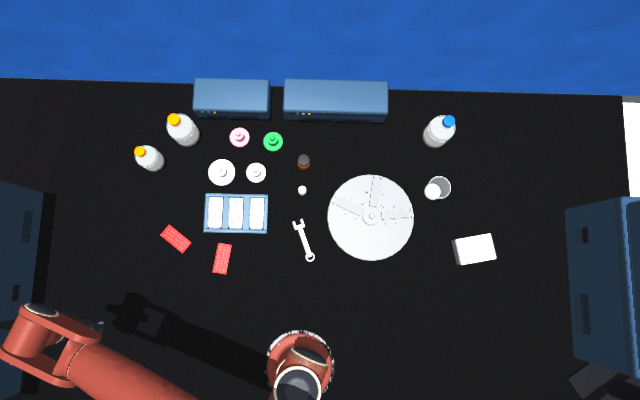

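View pics/side0.png

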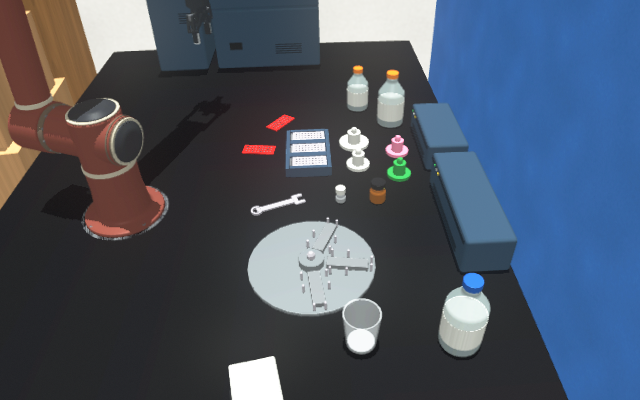

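```bash
cat >> h.py <<'E'
from scipy.spatial.transform import Rotation as R
def pose():
    s=manip.get_state(); q=s['eef_rot']; return np.array(s['position']),R.from_quat([q[1],q[2],q[3],q[0]]),s
def yaw(r): 
    z=r.as_matrix()[:,2]; return np.degrees(np.arctan2(z[1],z[0]))
def plan(p1,y1,g,n=None,src=None):
    """rows from the pose now (or src=(p,yaw)) to TCP p1, jaw direction y1 deg (mod 180)"""
    p,r,s=pose(); r0=yaw(r)
    if src: p=np.array(src[0]); r0=src[1]
    d=(y1-r0+90)%180-90; D=np.array(p1)-p
    n=n or int(np.ceil(max(np.linalg.norm(D)/.049,abs(d)/8.5,1)))
    print('q',np.round(s['joint_positions'],2),'yaw',round(r0,2),'turn',round(d,2),'n',n); rows=[]; Rm=r.as_matrix()
    sg=-1  # tool x points down: + turn about x lowers world yaw
    for i in range(n):
        a=np.radians(r0+d*i/n); z=np.array([np.cos(a),np.sin(a),0]); x=np.array([0,0,-1.]); yy=np.cross(z,x)
        t=[x@D/n,yy@D/n,z@D/n]; rows.append([g]+[round(v,4) for v in t]+[round(sg*d/n,2)])
    for i in range(0,n,5): print(rows[i:i+5])
E
python3 - <<'E'
from h import *
p,r,s=pose(); print(r.as_matrix().round(3).tolist(), yaw(r))
T=np.array(manip.calibration('wrist')['cam_to_world']); print('cam in tool',(r.as_matrix().T@(T[:3,3]-p)).round(3),(r.as_matrix().T@T[:3,:3]).round(2).tolist(), np.array(manip.calibration('wrist')['mtx'])[0])
im=cv2.imread('pics/top0.png'); hsv=cv2.cvtColor(im,cv2.COLOR_BGR2HSV)
m=((hsv[:,:,2]>190)&(hsv[:,:,1]<60)).astype('uint8'); m[:190]=0;m[240:]=0;m[:,:200]=0;m[:,272:]=0
n,_,st,c=cv2.connectedComponentsWithStats(m)
for i in range(1,n):
  if st[i,4]>100: print(st[i].tolist(),atz('top',c[i],.031).round(4))
m=((hsv[:,:,2]>110)&(hsv[:,:,1]<60)).astype('uint8'); m[:160]=0;m[275:]=0;m[:,:322]=0;m[:,420:]=0
cs,_=cv2.findContours(m,cv2.RETR_EXTERNAL,cv2.CHAIN_APPROX_NONE); k=max(cs,key=cv2.contourArea)
w=np.array([atz('top',q[0].astype(float),.01)[:2] for q in k]); print('disc',[np.round(v,4) for v in cv2.minEnclosingCircle(w.astype('float32'))], cv2.fitEllipse(w.astype('float32')))
plan([.47,.24,.30],90,1)
E
```

```text
[[0.0, -0.966, 0.257], [0.0, 0.257, 0.966], [-1.0, -0.0, 0.0]] 75.11347526296049
cam in tool [-0.151  0.082  0.   ] [[-0.0, 0.32, -0.95], [-0.0, 0.95, 0.32], [1.0, 0.0, -0.0]] [286.75764689   0.         319.64795206]
[207, 197, 16, 32, 458] [0.5006 0.3024 0.031 ]
[228, 198, 16, 31, 447] [0.5004 0.2324 0.031 ]
[249, 198, 15, 32, 454] [0.5007 0.1617 0.031 ]
disc [array([ 0.5027, -0.2308]), np.float64(0.1508)] ((0.5025280714035034, -0.23074845969676971), (0.2978275418281555, 0.2979843318462372), 162.44725036621094)
q [ 1.19  0.05  1.61 -0.    1.48 -0.12] yaw 75.11 turn 14.89 n 10
[[1, np.float64(-0.0078), np.float64(-0.0393), np.float64(-0.0272), np.float64(-1.49)], [1, np.float64(-0.0078), np.float64(-0.0385), np.float64(-0.0282), np.float64(-1.49)], [1, np.float64(-0.0078), np.float64(-0.0378), np.float64(-0.0292), np.float64(-1.49)], [1, np.float64(-0.0078), np.float64(-0.037), np.float64(-0.0302), np.float64(-1.49)], [1, np.float64(-0.0078), np.float64(-0.0362), np.float64(-0.0312), np.float64(-1.49)]]
[[1, np.float64(-0.0078), np.float64(-0.0354), np.float64(-0.0321), np.float64(-1.49)], [1, np.float64(-0.0078), np.float64(-0.0346), np.float64(-0.033), np.float64(-1.49)], [1, np.float64(-0.0078), np.float64(-0.0337), np.float64(-0.0339), np.float64(-1.49)], [1, np.float64(-0.0078), np.float64(-0.0328), np.float64(-0.0347), np.float64(-1.49)], [1, np.float64(-0.0078), np.float64(-0.0319), np.float64(-0.0356), np.float64(-1.49)]]
```

>>> jog_arm([
  [0, -0.0078, -0.0393, -0.0272, -1.49],
  [0, -0.0078, -0.0385, -0.0282, -1.49],
  [0, -0.0078, -0.0378, -0.0292, -1.49],
  [0, -0.0078, -0.037, -0.0302, -1.49],
  [0, -0.0078, -0.0362, -0.0312, -1.49],
])

```text
clock: 1.65
position: [0.3161, 0.4206, 0.2615]
eef_rot: [0.531, -0.467, 0.531, 0.467]
force: [0.7, 0.8, 0.4]
gripper_width: 0.142
```

>>> jog_arm([
  [0, -0.0078, -0.0354, -0.0321, -1.49],
  [0, -0.0078, -0.0346, -0.033, -1.49],
  [0, -0.0078, -0.0337, -0.0339, -1.49],
  [0, -0.0078, -0.0328, -0.0347, -1.49],
  [0, -0.0078, -0.0319, -0.0356, -1.49],
])

```text
clock: 2.15
position: [0.4711, 0.2384, 0.3007]
eef_rot: [-0.5, 0.5, -0.499, -0.5]
force: [-0.1, 1.1, 0.3]
gripper_width: -0.002
```

```bash
sed -i 's/\[round(v,4) for v in t\]+\[round(sg\*d\/n,2)\]/[round(float(v),4) for v in t]+[round(float(sg*d\/n),2)]/' h.py
python3 - <<'E'
from h import *
p,r,s=pose(); print(s['clock'],p.round(4),yaw(r),s['gripper_width'])
import pickle
c=manip.calibration('wrist'); pickle.dump(c,open('w1.pkl','wb')); im=shot('wrist','w1.png')
for t in['plate0','tray','hub_large','hub_small']:
    print(t,[(np.round(d['centre'],1).tolist(),round(d['score'],2),atz('wrist',d['centre'],.031,c).round(4).tolist()[:2]) for d in manip.spot_in('wrist',t)])
E
```

```text
2.15 [0.4711 0.2384 0.3007] 90.07415909111177 -0.0018142429163872092
plate0 [([312.3, 183.0], 0.95, [0.5007, 0.2275]), ([343.7, 76.4], 0.83, [0.3511, 0.2711]), ([448.7, 119.5], 0.75, [0.4067, 0.4225]), ([359.8, 182.1], 0.64, [0.4992, 0.2994]), ([268.5, 183.7], 0.57, [0.5019, 0.161])]
tray [([161.7, 123.0], 0.2, [0.4115, 0.0117])]
hub_large []
hub_small [([277.5, 261.2], 0.79, [0.6355, 0.1684]), ([316.8, 332.2], 0.65, [0.7853, 0.2336])]
```

View pics/w1.png

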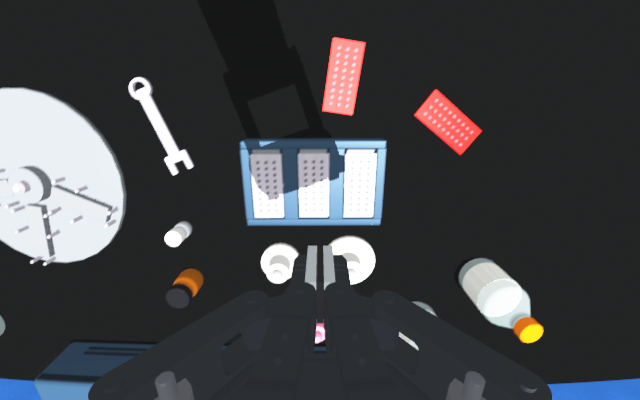

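Run:
```python
from h import *
import pickle
c=pickle.load(open('w1.pkl','rb'))
def rect(im,n,box,z,c=None):
    hsv=cv2.cvtColor(im,cv2.COLOR_BGR2HSV)
    m=((hsv[:,:,0]>95)&(hsv[:,:,0]<125)&(hsv[:,:,1]>60)&(hsv[:,:,2]>45)).astype('uint8')
    k=np.zeros_like(m); k[box[1]:box[3],box[0]:box[2]]=1; m*=k
    cs,_=cv2.findContours(m,cv2.RETR_EXTERNAL,cv2.CHAIN_APPROX_NONE); h=np.vstack([q for q in cs if len(q)>20])
    w=np.array([atz(n,q[0].astype(float),z,c)[:2] for q in h],'float32'); return cv2.minAreaRect(w)
print('wrist',rect(cv2.imread('pics/w1.png'),'wrist',(225,130,400,235),.032,c))
print('top',rect(cv2.imread('pics/top0.png'),'top',(195,185,280,240),.032))
# two-view height of plates
W=[[312.3,183.0],[359.8,182.1],[268.5,183.7]];S=[[310.5,144.5],[307.1,134.3],[308.3,161.0]];T=[[236.5,213],[215.5,212.5],[257,213.4]]
for a,b in zip(W,S): print(tri([ray('wrist',a,c),ray('side',b)]))
plan([.459,.235,.07],90,0); plan([.459,.235,.07],90,0,1)
```

```text
wrist ((0.5013712048530579, 0.2282896637916565), (0.1360926330089569, 0.21615150570869446), 0.0622098371386528)
top ((0.500438928604126, 0.23153528571128845), (0.13723142445087433, 0.22028771042823792), 1.5062808990478516)
(array([0.50477974, 0.22875793, 0.04053227]), [np.float64(0.006465944903876979), np.float64(0.006465944903877224)])
(array([0.49964813, 0.29907277, 0.03558757]), [np.float64(0.001604874698853024), np.float64(0.0016048746988528576)])
(array([0.50261291, 0.16074571, 0.02939993]), [np.float64(0.0003245038799601493), np.float64(0.00032450387996031584)])
q [ 0.33 -0.22  1.74  0.    1.62 -1.24] yaw 89.98 turn 0.02 n 5
[[0, 0.046, 0.0022, -0.001, -0.0], [0, 0.046, 0.0022, -0.001, -0.0], [0, 0.046, 0.0022, -0.001, -0.0], [0, 0.046, 0.0022, -0.001, -0.0], [0, 0.046, 0.0022, -0.001, -0.0]]
q [ 0.33 -0.22  1.74  0.    1.62 -1.24] yaw 89.98 turn 0.02 n 1
[[0, 0.2298, 0.0109, -0.0052, -0.02]]
```

>>> jog_arm([
  [0, 0.048, 0.0016, -0.0157, 0],
  [0, 0.048, 0.0016, -0.0157, 0],
  [0, 0.048, 0.0016, -0.0157, 0],
  [0, 0.048, 0.0016, -0.0157, 0],
  [0, 0.048, 0.0016, -0.0157, 0],
])

```text
clock: 2.9
position: [0.4609, 0.1634, 0.0607]
eef_rot: [-0.499, 0.501, -0.499, -0.501]
force: [0.5, 0.5, -0.5]
gripper_width: 0.004
```

Run:
```python
from h import *
import pickle
p,r,s=pose(); print(s['clock'],p.round(4),yaw(r),s['force'].round(1) if hasattr(s['force'],'round') else s['force'])
pickle.dump(manip.calibration('wrist'),open('w2.pkl','wb')); shot('wrist','w2.png')
```

```text
2.9 [0.4609 0.1634 0.0607] 90.18090444700616 [ 0.5  0.5 -0.5]
```

View pics/w2.png

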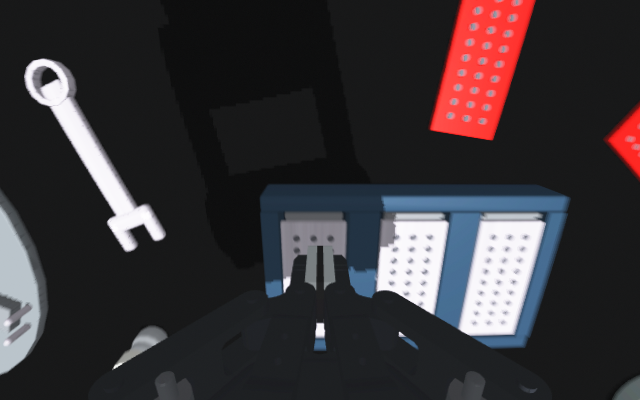

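Run:
```python
from h import *
import pickle
c=pickle.load(open('w2.pkl','rb'))
for q in[(286,221),(347,221),(447,221),(482,220),(545,221),(262,210),(568,202),(262,186),(538,186),(516,335)]: print(q,atz('wrist',q,.031,c).round(4)[:2])
p,r,s=pose(); print('tip', proj('wrist',p+[0,0,-.014],c))
```

```text
(286, 221) [0.4533 0.1406]
(347, 221) [0.4531 0.1821]
(447, 221) [0.453  0.2508]
(482, 220) [0.4523 0.2753]
(545, 221) [0.4531 0.321 ]
(262, 210) [0.4453 0.1247]
(568, 202) [0.439 0.334]
(262, 186) [0.4286 0.1257]
(538, 186) [0.4278 0.3094]
(516, 335) [0.5538 0.3242]
tip [314.98689072 226.23959207]
```

>>> jog_arm([
  [0, 0.005, -0.003, -0.002, 0],
  [0, 0.005, 0, 0, 0],
  [0, 0.003, 0, 0, 0],
  [0, 0.003, 0, 0, 0],
  [0, 0.0, 0, 0, 0],
])

```text
clock: 3.45
position: [0.4661, 0.161, 0.0477]
eef_rot: [-0.5, 0.501, -0.499, -0.5]
force: [-0.6, 0.1, 0.4]
gripper_width: -0.003
```

>>> jog_arm([
  [0, 0.003, 0, 0, 0],
  [0, 0.003, 0, 0, 0],
  [0, 0, 0, 0, 0],
])

```text
clock: 3.75
position: [0.4649, 0.1603, 0.0401]
eef_rot: [0.5, -0.5, 0.5, 0.5]
force: [-1.2, -1.1, 0.9]
gripper_width: -0.003
```

>>> jog_arm([
  [0, 0.003, 0, 0, 0],
  [0, 0, 0, 0, 0],
])

```text
clock: 3.95
position: [0.4649, 0.1603, 0.037]
eef_rot: [0.5, -0.5, 0.5, 0.5]
force: [0.4, -0.1, -0.4]
gripper_width: 0.003
```

>>> jog_arm([
  [0, 0.002, 0, 0, 0],
  [0, 0, 0, 0, 0],
])

```text
clock: 4.15
position: [0.465, 0.1603, 0.0352]
eef_rot: [0.5, -0.5, 0.5, 0.5]
force: [0.4, 0.4, -0.3]
gripper_width: -0.003
```

>>> jog_arm([
  [0, 0.002, 0, 0, 0],
  [0, 0, 0, 0, 0],
])

```text
clock: 4.35
position: [0.465, 0.1604, 0.0332]
eef_rot: [0.5, -0.5, 0.5, 0.5]
force: [-0.2, -0.0, 0.6]
gripper_width: -0.002
```

>>> jog_arm([
  [0, 0.002, 0, 0, 0],
  [0, 0, 0, 0, 0],
])

```text
clock: 4.55
position: [0.465, 0.1604, 0.0312]
eef_rot: [0.5, -0.5, 0.5, 0.5]
force: [0.5, -0.3, 1.2]
gripper_width: -0.003
```

Run:
```python
from h import *
import pickle
p,r,s=pose(); print(s['clock'],p.round(4),yaw(r),s['force'].round(1))
shot('side','s1.png')
im=cv2.imread('pics/s1.png')[95:215,240:400]; a=cv2.resize(im,None,fx=4,fy=4,interpolation=cv2.INTER_CUBIC); cv2.imwrite('pics/s1c.png',a)
```

```text
4.55 [0.465  0.1604 0.0312] 90.01616339165908 [ 0.5 -0.3  1.2]
```

View pics/s1c.png

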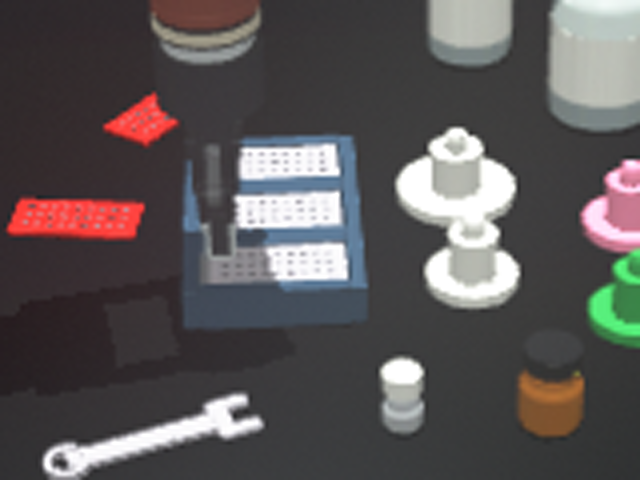

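>>> jog_arm([
  [0, 0.002, 0, 0, 0],
  [0, 0, 0, 0, 0],
])

```text
clock: 4.8
position: [0.465, 0.1604, 0.0292]
eef_rot: [0.5, -0.5, 0.5, 0.5]
force: [0.4, -0.5, 0.4]
gripper_width: 0.0
```

>>> jog_arm([
  [0, 0.002, 0, 0, 0],
  [0, 0, 0, 0, 0],
])

```text
clock: 5.0
position: [0.465, 0.1603, 0.0272]
eef_rot: [0.5, -0.5, 0.5, 0.5]
force: [-0.2, -0.1, 0.7]
gripper_width: -0.0
```

>>> jog_arm([
  [0, 0.002, 0, 0, 0],
  [0, 0, 0, 0, 0],
])

```text
clock: 5.2
position: [0.465, 0.1604, 0.0252]
eef_rot: [0.5, -0.5, 0.5, 0.5]
force: [-0.5, -0.4, -0.2]
gripper_width: -0.004
```

Run:
```python
from h import *
a=shot('side')[95:215,240:400,::-1]; b=shot('wrist')[150:350,200:440,::-1]
a=cv2.resize(a,(640,480),interpolation=cv2.INTER_CUBIC); cv2.imwrite('pics/s2c.png',a)
b=cv2.resize(b,None,fx=2.4,fy=2.4,interpolation=cv2.INTER_CUBIC); cv2.imwrite('pics/w3c.png',b)
```

```text
(no output)
```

View pics/w3c.png

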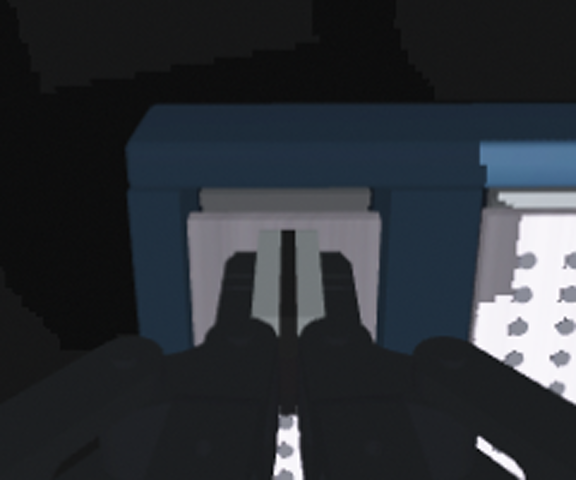

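Run:
```python
from h import *
for z in(.031,.02,.012): 
  for y in(.138,.184,.2075): print(z,y,((proj('wrist',[.453,y,z])-[200,150])*2.4).round(1))
p,r,s=pose()
for y in(-.0145,.0145): print('tip',[((proj('wrist',p+[dx,y,dz])-[200,150])*2.4).round(0).tolist() for dx,dz in((-.011,-.014),(-.011,0),(0,0))])
```

```text
0.031 0.138 [190.7 210.8]
0.031 0.184 [388.2 210.8]
0.031 0.2075 [488.5 210.6]
0.02 0.138 [196.6 191.4]
0.02 0.184 [382.  191.4]
0.02 0.2075 [476.4 191.3]
0.012 0.138 [200.4 178.7]
0.012 0.184 [378.  178.7]
0.012 0.2075 [468.4 178.6]
tip [[231.0, 182.0], [227.0, 205.0], [228.0, 246.0]]
tip [[343.0, 182.0], [347.0, 205.0], [346.0, 246.0]]
```

View pics/s2c.png

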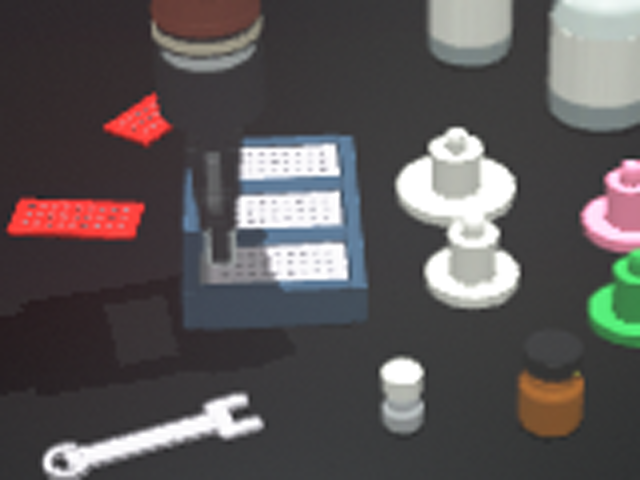

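>>> jog_arm([
  [0, 0.002, 0, 0, 0],
  [0, 0, 0, 0, 0],
])

```text
clock: 5.5
position: [0.465, 0.1604, 0.0233]
eef_rot: [0.5, -0.5, 0.5, 0.5]
force: [-0.8, -0.0, 0.1]
gripper_width: 0.003
```

>>> jog_arm([
  [0, 0.002, 0, 0, 0],
  [0, 0, 0, 0, 0],
])

```text
clock: 5.7
position: [0.4653, 0.1604, 0.0215]
eef_rot: [-0.5, 0.5, -0.5, -0.5]
force: [1.0, 0.2, -1.1]
gripper_width: -0.002
```

>>> jog_arm([
  [0, 0.002, 0, 0, 0],
  [0, 0, 0, 0, 0],
])

```text
clock: 5.9
position: [0.4651, 0.1604, 0.0197]
eef_rot: [0.5, -0.5, 0.5, 0.5]
force: [-1.7, 0.3, 4.1]
gripper_width: -0.0
```

>>> jog_arm([
  [0, 0.002, 0, 0, 0],
  [0, 0, 0, 0, 0],
])

```text
clock: 6.1
position: [0.4649, 0.1604, 0.0175]
eef_rot: [0.5, -0.5, 0.5, 0.5]
force: [-3.3, 0.7, 3.5]
gripper_width: -0.001
```

>>> jog_arm([
  [0, 0.002, 0, 0, 0],
  [0, 0, 0, 0, 0],
])

```text
clock: 6.3
position: [0.4647, 0.1604, 0.0153]
eef_rot: [0.5, -0.5, 0.5, 0.5]
force: [-3.2, -0.2, 3.0]
gripper_width: -0.004
```

>>> jog_arm([
  [0, 0.002, 0, 0, 0],
  [0, 0, 0, 0, 0],
])

```text
clock: 6.5
position: [0.4648, 0.1604, 0.0132]
eef_rot: [0.5, -0.5, 0.5, 0.5]
force: [-3.6, -0.7, 3.8]
gripper_width: 0.002
```

Run:
```python
from h import *
p,r,s=pose(); print(p.round(4),s['force'].round(1))
a=shot('side')[95:215,240:400,::-1]; b=shot('wrist')[150:350,200:440,::-1]
a=cv2.resize(a,(533,400),interpolation=cv2.INTER_CUBIC); b=cv2.resize(b,(480,400),interpolation=cv2.INTER_CUBIC)
cv2.imwrite('pics/c4.png',np.hstack([a[:,150:470],b]))
```

```text
[0.4648 0.1604 0.0132] [-3.6 -0.7  3.8]
```

View pics/c4.png

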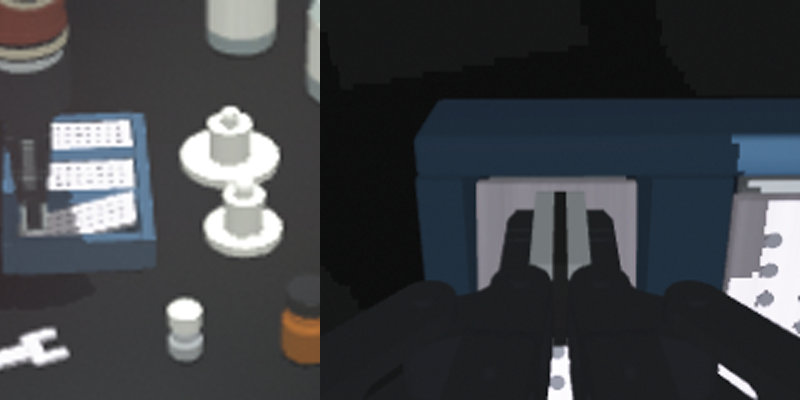

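>>> jog_arm([
  [0, 0.002, 0, 0, 0],
  [0, 0, 0, 0, 0],
])

```text
clock: 6.8
position: [0.465, 0.1604, 0.0112]
eef_rot: [0.5, -0.5, 0.5, 0.5]
force: [-4.5, -0.2, 1.4]
gripper_width: -0.0
```

>>> jog_arm([
  [0, 0.002, 0, 0, 0],
  [0, 0, 0, 0, 0],
])

```text
clock: 7.0
position: [0.4652, 0.1604, 0.0092]
eef_rot: [0.5, -0.5, 0.5, 0.5]
force: [-2.9, 0.8, 2.1]
gripper_width: 0.003
```

>>> jog_arm([
  [0, 0.0015, 0, 0, 0],
  [0, 0, 0, 0, 0],
])

```text
clock: 7.2
position: [0.4654, 0.1604, 0.008]
eef_rot: [-0.5, 0.5, -0.5, -0.5]
force: [-2.6, 0.3, 3.4]
gripper_width: -0.001
```

>>> jog_arm([
  [0, 0.0015, 0, 0, 0],
  [0, 0, 0, 0, 0],
])

```text
clock: 7.4
position: [0.4655, 0.1605, 0.0076]
eef_rot: [0.5, -0.5, 0.5, 0.5]
force: [-7.1, 0.6, 10.7]
gripper_width: -0.004
```

>>> jog_arm([
  [0, -0.03, 0, 0, 0],
  [0, 0, 0, 0.035, 0],
  [0, 0, 0, 0.035, 0],
  [0, 0.014, 0, 0, 0],
  [0, 0, 0, 0, 0],
])

```text
clock: 7.9
position: [0.4649, 0.2306, 0.0211]
eef_rot: [-0.499, 0.5, -0.5, -0.5]
force: [-0.3, -0.8, 0.4]
gripper_width: 0.001
```

>>> jog_arm([
  [0, 0.004, 0, 0, 0],
  [0, 0.003, 0, 0, 0],
  [0, 0.003, 0, 0, 0],
  [0, 0.002, 0, 0, 0],
  [0, 0, 0, 0, 0],
])

```text
clock: 8.4
position: [0.4649, 0.23, 0.0103]
eef_rot: [0.5, -0.499, 0.5, 0.5]
force: [-3.2, 2.8, 2.7]
gripper_width: -0.0
```

>>> jog_arm([
  [0, 0.0015, 0, 0, 0],
  [0, 0, 0, 0, 0],
])

```text
clock: 8.6
position: [0.4652, 0.23, 0.0089]
eef_rot: [0.5, -0.5, 0.5, 0.5]
force: [-3.7, 1.4, 3.8]
gripper_width: 0.002
```

>>> jog_arm([
  [0, 0.0015, 0, 0, 0],
  [0, 0, 0, 0, 0],
])

```text
clock: 8.8
position: [0.4654, 0.2301, 0.0078]
eef_rot: [-0.5, 0.5, -0.5, -0.5]
force: [-3.7, -0.6, 6.5]
gripper_width: -0.002
```

Same end stop reached. Next the third plate.

>>> jog_arm([
  [0, 0.001, 0, 0, 0],
  [0, -0.031, 0, 0, 0],
  [0, 0, 0, 0.035, 0],
  [0, 0, 0, 0.035, 0],
  [0, 0.014, 0, 0, 0],
])

```text
clock: 9.3
position: [0.4679, 0.3036, 0.0258]
eef_rot: [-0.502, 0.502, -0.497, -0.5]
force: [0.6, -0.4, -0.2]
gripper_width: 0.0
```

>>> jog_arm([
  [0, 0.004, 0, 0, 0],
  [0, 0.003, 0, 0, 0],
  [0, 0.003, 0, 0, 0],
  [0, 0.002, 0, 0, 0],
  [0, 0, 0, 0, 0],
])

```text
clock: 9.8
position: [0.4652, 0.2998, 0.0114]
eef_rot: [0.5, -0.5, 0.5, 0.5]
force: [-0.5, 2.9, 3.1]
gripper_width: 0.002
```

>>> jog_arm([
  [0, 0.0015, 0, 0, 0],
  [0, 0, 0, 0, 0],
])

```text
clock: 10.0
position: [0.4654, 0.2998, 0.01]
eef_rot: [0.5, -0.5, 0.5, 0.5]
force: [-1.3, 1.7, 4.3]
gripper_width: -0.002
```

>>> jog_arm([
  [0, 0.0025, 0, 0, 0],
  [0, 0, 0, 0, 0],
])

```text
clock: 10.2
position: [0.4657, 0.2999, 0.0081]
eef_rot: [-0.5, 0.5, -0.5, -0.5]
force: [-0.9, -0.2, 6.4]
gripper_width: 0.002
```

>>> jog_arm([
  [0.65, -0.05, 0, 0, 0],
  [0.65, -0.05, -0.03, 0, 0],
  [0.65, 0, -0.045, 0, 0],
  [0.65, 0, 0, 0, 0],
  [0.65, 0, 0, 0, 0],
])

```text
clock: 10.7
position: [0.5358, 0.2992, 0.0988]
eef_rot: [0.499, -0.5, 0.501, 0.5]
force: [0.7, -0.9, -0.1]
gripper_width: 0.656
```

Run:
```python
from h import *
import pickle
p,r,s=pose(); print(s['clock'],p.round(4),yaw(r),s['gripper_width'])
pickle.dump(manip.calibration('wrist'),open('w5.pkl','wb')); shot('wrist','w5.png')
```

```text
10.7 [0.5358 0.2992 0.0988] 89.94803229895093 0.6557234575625365
```

View pics/w5.png

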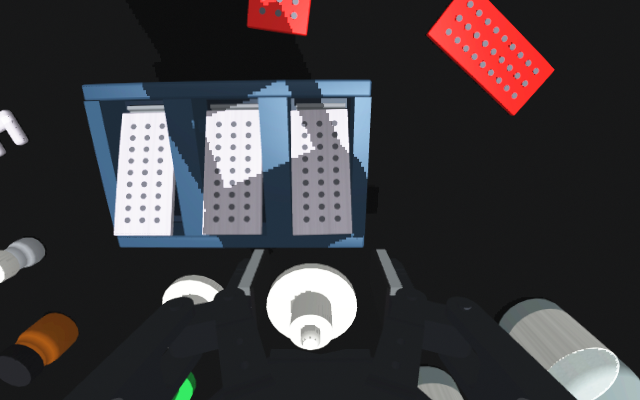

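Run:
```python
from h import *
import pickle
c=pickle.load(open('w5.pkl','rb'))
for q in[(292,235),(351,234),(206,235),(262,235),(115,235),(175,236)]: print(q,atz('wrist',q,.0508,c).round(4)[:2])
for z in(.085,.109,.114,.12): print('tips',z,atz('wrist',(262,250),z,c).round(4)[:2],atz('wrist',(380,250),z,c).round(4)[:2])
T=np.array(c['cam_to_world']).copy(); T2=T.copy(); T2[:3,3]+=np.array([.465,.1604,.0252])-[.5358,.2992,.0988]; c2=dict(c,cam_to_world=T2)
print('pressed tip',atz('wrist',(313,246),.0357,c2),atz('wrist',(327,246),.0357,c2))
```

```text
(292, 235) [0.547  0.2781]
(351, 234) [0.5462 0.323 ]
(206, 235) [0.5472 0.2119]
(262, 235) [0.547  0.2551]
(115, 235) [0.5476 0.1394]
(175, 236) [0.5481 0.1875]
tips 0.085 [0.5416 0.2621] [0.5416 0.3381]
tips 0.109 [0.5288 0.2676] [0.5288 0.3325]
tips 0.114 [0.5262 0.2687] [0.5262 0.3314]
tips 0.12 [0.523  0.2701] [0.523 0.33 ]
pressed tip [0.45536992 0.15687888 0.0357    ] [0.45537058 0.16451743 0.0357    ]
```

>>> jog_arm([
  [0.65, 0.04, -0.002, 0.001, 0],
  [0.65, 0.025, 0, 0, 0],
  [0.65, 0.006, 0, 0, 0],
  [0.65, 0.004, 0, 0, 0],
  [0.65, 0, 0, 0, 0],
])

```text
clock: 11.25
position: [0.5377, 0.3015, 0.0258]
eef_rot: [-0.5, 0.5, -0.5, -0.5]
force: [0.1, -1.1, -0.9]
gripper_width: 0.648
```

>>> jog_arm([
  [0.65, 0.002, 0, 0, 0],
  [0.65, 0.002, 0, 0, 0],
  [0.65, 0, 0, 0, 0],
])

```text
clock: 11.55
position: [0.5383, 0.3016, 0.022]
eef_rot: [0.5, -0.5, 0.5, 0.5]
force: [-0.9, 0.5, -0.6]
gripper_width: 0.654
```

Run:
```python
from h import *
p,r,s=pose(); print(s['clock'],p.round(4),yaw(r),s['force'].round(1))
a=shot('side')[95:195,260:360,::-1]; b=shot('wrist')[80:400,160:480,::-1]
cv2.imwrite('pics/c6.png',np.hstack([cv2.resize(a,(400,400),interpolation=cv2.INTER_CUBIC),cv2.resize(b,(400,400))]))
```

```text
11.55 [0.5383 0.3016 0.022 ] 90.01723082958097 [-0.9  0.5 -0.6]
```

View pics/c6.png

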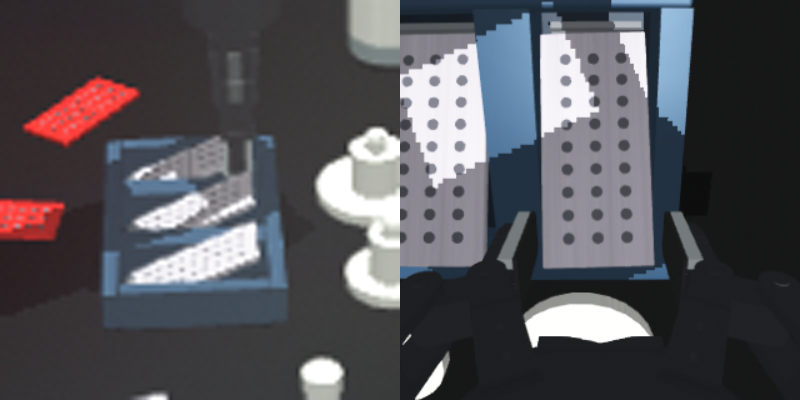

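>>> jog_arm([
  [0.65, 0.003, 0, -0.0005, 0],
  [0.65, 0, 0, 0, 0],
])

```text
clock: 11.85
position: [0.5383, 0.301, 0.0187]
eef_rot: [0.5, -0.5, 0.5, 0.5]
force: [1.0, 0.6, 3.1]
gripper_width: 0.649
```

>>> jog_arm([
  [0.65, 0.0025, 0, 0, 0],
  [0.65, 0, 0, 0, 0],
])

```text
clock: 12.05
position: [0.5384, 0.3011, 0.0186]
eef_rot: [-0.5, 0.5, -0.5, -0.5]
force: [-6.6, -3.1, 13.5]
gripper_width: 0.652
```

>>> jog_arm([
  [0.4, 0, 0, 0, 0],
  [0.4, 0, 0, 0, 0],
  [0.4, 0, 0, 0, 0],
  [0.4, 0, 0, 0, 0],
  [0.4, 0, 0, 0, 0],
], newtons=80)

```text
clock: 12.55
position: [0.5403, 0.3021, 0.0208]
eef_rot: [0.501, -0.501, 0.498, 0.5]
force: [-5.0, -1.5, 19.4]
gripper_width: 0.509
```

>>> jog_arm([
  [0.4, -0.004, 0, 0, 0],
  [0.4, -0.008, 0, 0, 0],
  [0.4, -0.015, 0, 0, 0],
  [0.4, -0.03, 0, 0, 0],
  [0.4, -0.03, 0, 0, 0],
])

```text
clock: 13.05
position: [0.5369, 0.3001, 0.103]
eef_rot: [0.499, -0.5, 0.501, 0.5]
force: [0.9, 0.7, -1.4]
gripper_width: 0.512
```

>>> jog_arm([
  [0.4, -0.03, 0, 0, 0],
  [0.4, 0, 0, 0, 0],
])

```text
clock: 13.25
position: [0.541, 0.3018, 0.1392]
eef_rot: [0.503, -0.502, 0.497, 0.499]
force: [-0.5, -0.0, -1.0]
gripper_width: 0.51
```

Run:
```python
from h import *
p,r,s=pose(); print(s['clock'],p.round(4),yaw(r),s['force'].round(1))
shot('top','t2.png')
for n in('top','side'):
  for t in('carrier','bay0','hub_large'):
    if n=='side' and t=='carrier': shot('side','sX.png')
    print(n,t,[(np.round(d['centre'],1).tolist(),round(d['score'],2),atz(n,d['centre'],.022).round(3).tolist()[:2]) for d in manip.spot_in(n,t)])
plan([.42,-.16,.16],73,.4,src=(p,90.))
```

```text
13.25 [0.541  0.3018 0.1392] 90.0377916697539 [-0.5 -0.  -1. ]
top carrier [([372.7, 218.4], 0.6, [0.495, -0.238])]
top bay0 [([393.8, 215.4], 0.69, [0.508, -0.311]), ([346.9, 208.0], 0.68, [0.529, -0.149]), ([377.7, 190.8], 0.58, [0.592, -0.255]), ([304.8, 192.6], 0.42, [0.579, -0.002])]
top hub_large [([223.9, 171.5], 0.8, [0.645, 0.281])]
side carrier [([309.9, 268.6], 0.91, [0.501, -0.262])]
side bay0 [([327.3, 238.4], 0.95, [0.545, -0.164]), ([320.8, 287.0], 0.94, [0.524, -0.319]), ([347.2, 265.1], 0.94, [0.587, -0.256])]
side hub_large [([353.1, 140.5], 0.82, [0.644, 0.275]), ([347.6, 263.5], 0.56, [0.588, -0.251])]
q [ 0.39  0.1   1.72 -0.    1.33 -1.18] yaw 90.0 turn -17.0 n 10
[[0.4, -0.0021, 0.0121, -0.0462, 1.7], [0.4, -0.0021, 0.0107, -0.0465, 1.7], [0.4, -0.0021, 0.0093, -0.0468, 1.7], [0.4, -0.0021, 0.0079, -0.0471, 1.7], [0.4, -0.0021, 0.0065, -0.0473, 1.7]]
[[0.4, -0.0021, 0.0051, -0.0475, 1.7], [0.4, -0.0021, 0.0037, -0.0476, 1.7], [0.4, -0.0021, 0.0023, -0.0477, 1.7], [0.4, -0.0021, 0.0009, -0.0477, 1.7], [0.4, -0.0021, -0.0005, -0.0477, 1.7]]
```

Run:
```python
from h import *
plan([.44,-.05,.30],90,.4)
```

```text
q [ 0.39  0.1   1.72 -0.    1.33 -1.18] yaw 90.01 turn -0.01 n 9
[[0.4, -0.0188, 0.0108, -0.0389, 0.0], [0.4, -0.0188, 0.0108, -0.0389, 0.0], [0.4, -0.0188, 0.0108, -0.0389, 0.0], [0.4, -0.0188, 0.0108, -0.0389, 0.0], [0.4, -0.0188, 0.0108, -0.0389, 0.0]]
[[0.4, -0.0188, 0.0108, -0.0389, 0.0], [0.4, -0.0188, 0.0108, -0.0389, 0.0], [0.4, -0.0188, 0.0108, -0.0389, 0.0], [0.4, -0.0188, 0.0108, -0.0389, 0.0]]
```

>>> jog_arm([
  [0.4, -0.0188, 0.0108, -0.0389, 0],
  [0.4, -0.0188, 0.0108, -0.0389, 0],
  [0.4, -0.0188, 0.0108, -0.0389, 0],
  [0.4, -0.0188, 0.0108, -0.0389, 0],
  [0.4, -0.0188, 0.0108, -0.0389, 0],
])

```text
clock: 14.15
position: [0.483, 0.105, 0.2268]
eef_rot: [0.499, -0.5, 0.5, 0.5]
force: [0.4, -0.4, -0.8]
gripper_width: 0.509
```

>>> jog_arm([
  [0.4, -0.0188, 0.0108, -0.0389, 0],
  [0.4, -0.0188, 0.0108, -0.0389, 0],
  [0.4, -0.0188, 0.0108, -0.0389, 0],
  [0.4, -0.0188, 0.0108, -0.0389, 0],
  [0.4, 0, 0, 0, 0],
])

```text
clock: 14.65
position: [0.4409, -0.053, 0.305]
eef_rot: [0.502, -0.5, 0.501, 0.497]
force: [1.1, 1.1, -1.5]
gripper_width: 0.504
```

Run:
```python
from h import *
import pickle
p,r,s=pose(); print(s['clock'],p.round(4),yaw(r),s['gripper_width'])
c=manip.calibration('wrist'); pickle.dump(c,open('w7.pkl','wb')); im=shot('wrist','w7.png')
for t in['bay0','carrier']:
    print(t,[(np.round(d['centre'],1).tolist(),round(d['score'],2),atz('wrist',d['centre'],.022,c).round(4).tolist()[:2]) for d in manip.spot_in('wrist',t)])
```

```text
14.65 [ 0.4409 -0.053   0.305 ] 89.64770564872124 0.5040523635760653
bay0 [([207.5, 245.7], 0.8, [0.5842, -0.2456]), ([250.9, 216.9], 0.7, [0.5317, -0.1666]), ([160.9, 206.9], 0.58, [0.5137, -0.3132])]
carrier [([203.9, 187.3], 0.66, [0.481, -0.2373])]
```

View pics/w7.png

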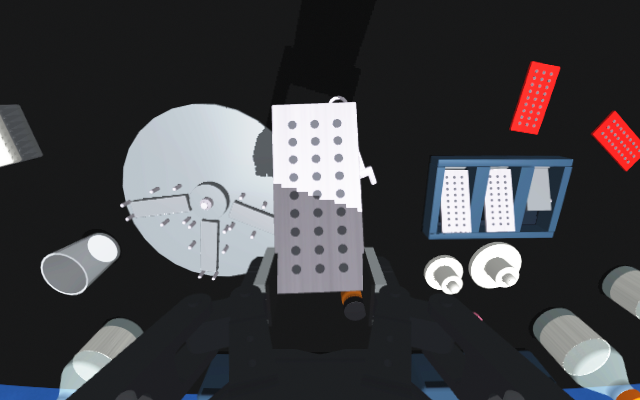

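```bash
cat > fit.py <<'E'
from h import *
import pickle
from scipy.optimize import minimize
def model(v):
    cx,cy,th,rho=v; P=[]
    a=np.linspace(0,2*np.pi,240)
    P.append(np.c_[cx+.15*np.cos(a),cy+.15*np.sin(a),0*a+.01]); a=a[::4]
    P.append(np.c_[cx+.03*np.cos(a),cy+.03*np.sin(a),0*a+.0285])
    for k in(-75,0,75):
        t=np.radians(th+k); u=np.array([np.cos(t),np.sin(t)]); w=np.array([-u[1],u[0]])
        s=np.linspace(-.048,.048,60); c=np.array([cx,cy])+rho*u
        for q in(-.014,.014): P.append(np.c_[c+s[:,None]*u+q*w,np.full(60,.022)])
        s=np.linspace(-.014,.014,18)
        for q in(-.048,.048): P.append(np.c_[c+s[:,None]*w+q*u,np.full(18,.022)])
    return np.vstack(P)
def fit(views,v0):
    D=[]
    for n,f,c,ok in views:
        g=cv2.imread(f,0); e=cv2.Canny(cv2.resize(g,None,fx=2,fy=2,interpolation=cv2.INTER_CUBIC),25,60)
        D.append((n,c,ok,cv2.distanceTransform(255-e,cv2.DIST_L2,5)))
    def cost(v):
        t=0;P=model(v)
        for n,c,ok,d in D:
            q=np.array([proj(n,p,c) for p in P]); m=ok(q); ij=np.clip((q*2+.5).round().astype(int),0,[1279,799])
            t+=np.minimum(d[ij[:,1],ij[:,0]],8)[m].mean()
        return t
    best=None
    for th in(v0[2]-8,v0[2]-3,v0[2]+3,v0[2]+8):
        v=[v0[0],v0[1],th,v0[3]]; S=np.array([v]+[np.add(v,d) for d in([.004,0,0,0],[0,.004,0,0],[0,0,4,0],[0,0,0,.004])])
        r=minimize(cost,v,method='Nelder-Mead',options=dict(initial_simplex=S,maxiter=150))
        print(th,r.fun.round(3),r.x.round(4))
        if best is None or r.fun<best.fun: best=r
    return best.x
if __name__=='__main__':
    c=pickle.load(open('w7.pkl','rb')); okw=lambda q:(q[:,0]<250)&(q[:,1]<275); okt=lambda q:q[:,0]>0
    v0=[.5027,-.2308,-11,.088]
    x=fit([('wrist','pics/w7.png',c,okw)],v0); y=fit([('top','pics/t2.png',manip.calibration('top'),okt)],v0)
    im=cv2.imread('pics/w7.png')
    a=cv2.resize(im[90:290,110:290],None,fx=4,fy=4,interpolation=cv2.INTER_CUBIC)
    for p in model(x):
        q=(proj('wrist',p,c)-[110,90])*4+1.5; cv2.circle(a,tuple(int(t) for t in q),1,(0,0,255),-1)
    cv2.imwrite('pics/fit.png',a[:600])
E
python3 fit.py
```

```text
-19 1.202 [ 0.5042 -0.2311 -9.1648  0.0845]
-14 1.197 [ 0.5037 -0.2311 -8.6436  0.0852]
-8 1.198 [ 0.5042 -0.2311 -9.2029  0.0845]
-3 1.194 [ 0.5042 -0.231  -9.1866  0.0842]
-19 1.42 [ 0.5026 -0.2308 -7.8351  0.0873]
-14 1.42 [ 0.5028 -0.2311 -9.2163  0.0874]
-8 1.404 [ 0.5028 -0.2311 -7.6977  0.0873]
-3 1.408 [ 0.5026 -0.231  -7.8183  0.0873]
```

View pics/fit.png

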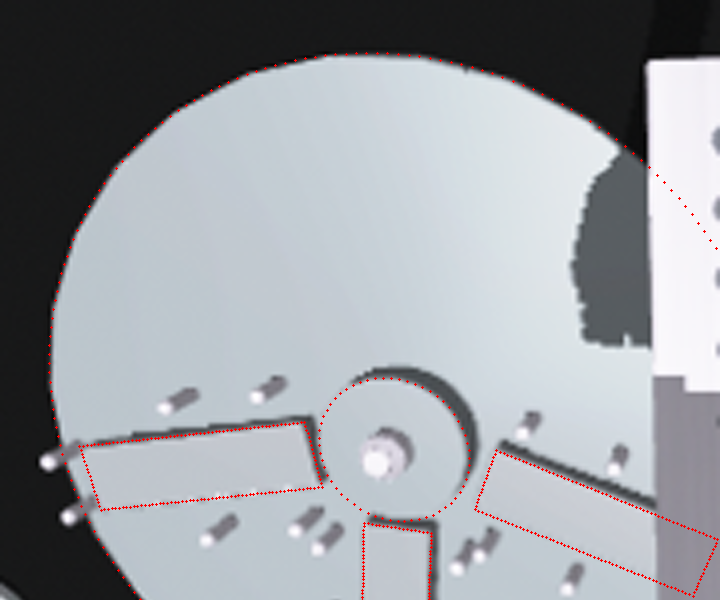

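Run:
```python
from h import *
plan([.629,-.251,.10],79.3,.4)
```

```text
q [-0.28 -0.43  1.91  0.    1.67 -1.85] yaw 89.99 turn -10.69 n 7
[[0.4, 0.0287, -0.0269, -0.0289, 1.53], [0.4, 0.0287, -0.0277, -0.0281, 1.53], [0.4, 0.0287, -0.0284, -0.0274, 1.53], [0.4, 0.0287, -0.0291, -0.0266, 1.53], [0.4, 0.0287, -0.0298, -0.0258, 1.53]]
[[0.4, 0.0287, -0.0305, -0.025, 1.53], [0.4, 0.0287, -0.0312, -0.0242, 1.53]]
```

>>> jog_arm([
  [0.4, 0.0287, -0.0269, -0.0289, 1.53],
  [0.4, 0.0287, -0.0277, -0.0281, 1.53],
  [0.4, 0.0287, -0.0284, -0.0274, 1.53],
  [0.4, 0.0287, -0.0291, -0.0266, 1.53],
  [0.4, 0.0287, -0.0298, -0.0258, 1.53],
])

```text
clock: 15.3
position: [0.5762, -0.1922, 0.1553]
eef_rot: [0.532, -0.465, 0.532, 0.467]
force: [0.2, 0.4, -1.6]
gripper_width: 0.509
```

>>> jog_arm([
  [0.4, 0.0287, -0.0305, -0.025, 1.53],
  [0.4, 0.0287, -0.0312, -0.0242, 1.53],
  [0.4, 0, 0, 0, 0],
  [0.4, 0, 0, 0, 0],
])

```text
clock: 15.7
position: [0.6283, -0.2489, 0.0968]
eef_rot: [0.543, -0.449, 0.545, 0.454]
force: [0.3, 0.3, -1.8]
gripper_width: 0.511
```

```bash
cat >> h.py <<'E'
def plate(im,c,p,yw,tz=.0235,phi=.42):
    """held plate: bright quad seen by the wrist camera -> d (grip to centre), yaw rel. to tool"""
    hsv=cv2.cvtColor(im,cv2.COLOR_RGB2HSV); m=((hsv[:,:,1]<45)&(hsv[:,:,2]>100)).astype('uint8')
    k=np.zeros_like(m); k[40:330,255:385]=1; m=cv2.morphologyEx(m*k,cv2.MORPH_CLOSE,np.ones((9,9)))
    n,l,st,_=cv2.connectedComponentsWithStats(m); i=l[200,319]; h=cv2.findContours((l==i).astype('uint8'),cv2.RETR_EXTERNAL,cv2.CHAIN_APPROX_NONE)[0][0]
    print('quad',cv2.boxPoints(cv2.minAreaRect(h)).round(1).tolist()); return h
E
python3 - <<'E'
from h import *
import pickle
p,r,s=pose(); print(s['clock'],p.round(4),yaw(r),s['gripper_width'])
c=manip.calibration('wrist'); pickle.dump((c,p,yaw(r)),open('w8.pkl','wb')); im=shot('wrist','w8.png'); plate(im,c,p,yaw(r))
E
```

```text
15.7 [ 0.6283 -0.2489  0.0968] 79.40164973391782 0.5112035540058207
quad [[255.0, 40.0], [384.0, 40.0], [384.0, 293.0], [255.0, 293.0]]
```

View pics/w8.png

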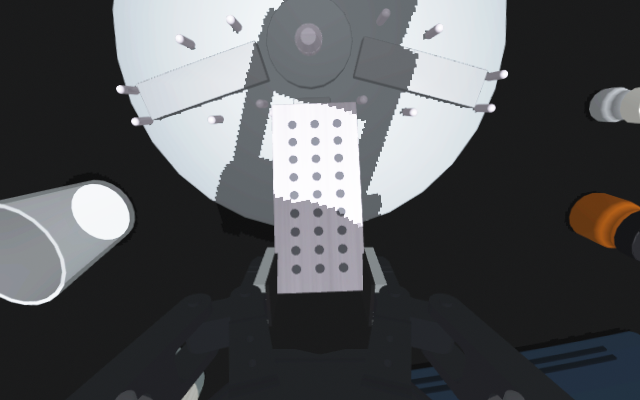

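```bash
cat > pl.py <<'E'
from h import *
from scipy.optimize import least_squares
def held(c,p,yw,px,phi0=.40):
    """px: corners far-left, far-right, near-left, near-right (top face). Unknown: d, height of grip mid rel TCP, tilt, yaw rel, lateral"""
    def corners(v):
        d,h,phi,psi,l=v; a=np.radians(yw-90)+psi; u=np.array([np.cos(a)*np.cos(phi),np.sin(a)*np.cos(phi),np.sin(phi)]); w=np.array([-np.sin(a),np.cos(a),0]); n=np.cross(u,w)
        a0=np.radians(yw-90); ct=p+[0,0,h]-d*u+l*np.array([-np.sin(a0),np.cos(a0),0])+.0025*n
        return [ct+s*.05*u+t*.023*w for s in(1,-1) for t in(-1,1)]
    f=lambda v:np.r_[(np.array([proj('wrist',q,c) for q in corners(v)])-px).ravel(),(v[1]-.024)*300]
    r=least_squares(f,[.041,.024,phi0,.02,0],x_scale=[.01,.01,.1,.02,.003]); print('d %.4f h %.4f tilt %.3f yawrel %.2fdeg lat %.4f'%(r.x[0],r.x[1],r.x[2],np.degrees(r.x[3]),r.x[4]),'rms',np.sqrt(np.mean(r.fun**2)).round(2)); return r.x
E
python3 - <<'E'
from pl import *; from fit import *
c,p,yw=pickle.load(open('w8.pkl','rb'))
v=held(c,p,yw,np.array([(278,293),(362.5,291),(272.5,104.5),(356.5,102)]))
ok=lambda q:(q[:,1]<240)&(q[:,1]>0)&((q[:,0]<245)|(q[:,0]>385)|(q[:,1]<90))
fit([('wrist','pics/w8.png',c,ok)],[.504,-.231,-9,.086])
E
```

```text
d 0.0380 h 0.0174 tilt 0.349 yawrel 1.76deg lat -0.0000 rms 1.08
-17 1.568 [ 0.5037 -0.2335 -8.4466  0.084 ]
-12 1.615 [ 0.5038 -0.2328 -8.5259  0.0848]
-6 2.214 [ 0.5043 -0.2328 -8.2384  0.0931]
-1 5.071 [ 0.5025 -0.2327  3.7567  0.0851]
```

>>> jog_arm([
  [0.4, 0.02, 0.001, -0.0025, -0.2],
  [0.4, 0.02, 0, 0, 0],
  [0.4, 0.01, 0, 0, 0],
  [0.4, 0, 0, 0, 0],
])

```text
clock: 16.15
position: [0.6271, -0.2518, 0.0511]
eef_rot: [0.543, -0.452, 0.543, 0.453]
force: [-0.2, -0.1, -1.4]
gripper_width: 0.51
```

>>> jog_arm([
  [0.4, 0.004, 0, 0, 0],
  [0.4, 0.004, 0, 0, 0],
  [0.4, 0, 0, 0, 0],
], newtons=40)

```text
clock: 16.45
position: [0.6279, -0.2534, 0.0436]
eef_rot: [0.544, -0.452, 0.544, 0.452]
force: [-0.0, -0.7, -1.4]
gripper_width: 0.507
```

>>> jog_arm([
  [0.4, 0.004, 0, 0, 0],
  [0.4, 0.004, 0, 0, 0],
  [0.4, 0, 0, 0, 0],
])

```text
clock: 16.75
position: [0.6281, -0.2536, 0.0354]
eef_rot: [0.544, -0.452, 0.544, 0.452]
force: [-0.2, 0.9, 1.0]
gripper_width: 0.511
```

>>> jog_arm([
  [0.4, 0.004, 0, 0, 0],
  [0.4, 0.004, 0, 0, 0],
  [0.4, 0, 0, 0, 0],
])

```text
clock: 17.05
position: [0.6301, -0.2542, 0.0295]
eef_rot: [0.545, -0.454, 0.543, 0.451]
force: [3.7, 0.4, 6.8]
gripper_width: 0.509
```

>>> jog_arm([
  [0.4, 0.002, 0.001, 0.002, 0],
  [0.4, 0.002, 0, 0, 0],
  [0.4, 0, 0, 0, 0],
], newtons=20)

```text
clock: 17.35
position: [0.6298, -0.2528, 0.0261]
eef_rot: [0.544, -0.455, 0.543, 0.45]
force: [4.4, -1.7, 6.3]
gripper_width: 0.508
```

>>> jog_arm([
  [0.4, 0.003, 0, 0, 0],
  [0.4, 0.003, 0, 0, 0],
  [0.4, 0, 0, 0, 0],
])

```text
clock: 17.65
position: [0.6292, -0.2524, 0.0193]
eef_rot: [0.544, -0.454, 0.543, 0.451]
force: [3.5, -0.5, 5.4]
gripper_width: 0.513
```

>>> jog_arm([
  [0.4, 0.003, 0, 0, 0],
  [0.4, 0.003, 0, 0, 0],
  [0.4, 0, 0, 0, 0],
])

```text
clock: 17.95
position: [0.6286, -0.2521, 0.0128]
eef_rot: [0.544, -0.453, 0.543, 0.451]
force: [2.1, -0.5, 5.7]
gripper_width: 0.511
```

>>> jog_arm([
  [0.4, 0.003, 0, 0, 0],
  [0.4, 0.002, 0, 0, 0],
  [0.4, 0, 0, 0, 0],
])

```text
clock: 18.25
position: [0.6285, -0.252, 0.0077]
eef_rot: [0.544, -0.453, 0.543, 0.451]
force: [2.5, 0.3, 6.5]
gripper_width: 0.509
```

>>> jog_arm([
  [0.4, 0.0025, 0, 0, 0],
  [0.4, 0, 0, 0, 0],
])

```text
clock: 18.45
position: [0.6282, -0.2519, 0.0048]
eef_rot: [0.544, -0.453, 0.543, 0.451]
force: [2.5, -1.2, 5.0]
gripper_width: 0.511
```

>>> jog_arm([
  [0.4, 0.002, 0, 0, 0],
  [0.4, 0, 0, 0, 0],
])

```text
clock: 18.65
position: [0.6282, -0.2519, 0.0028]
eef_rot: [0.544, -0.453, 0.543, 0.451]
force: [2.5, -1.1, 5.7]
gripper_width: 0.505
```

>>> jog_arm([
  [0.4, 0.0015, 0, 0, 0],
  [0.4, 0, 0, 0, 0],
])

```text
clock: 18.85
position: [0.6279, -0.2517, 0.0009]
eef_rot: [0.544, -0.453, 0.543, 0.452]
force: [2.9, -0.6, 4.3]
gripper_width: 0.51
```

>>> jog_arm([
  [0.4, 0.0015, 0, 0, 0],
  [0.4, 0, 0, 0, 0],
])

```text
clock: 19.05
position: [0.6279, -0.2518, 0.0003]
eef_rot: [0.544, -0.453, 0.543, 0.452]
force: [0.3, 0.3, 9.9]
gripper_width: 0.511
```

>>> jog_arm([
  [0.4, 0.001, 0, 0, 0],
  [0.4, 0, 0, 0, 0],
])

```text
clock: 19.25
position: [0.628, -0.2518, 0.0003]
eef_rot: [0.544, -0.453, 0.544, 0.452]
force: [-1.7, 0.5, 13.5]
gripper_width: 0.508
```

Run:
```python
from h import *
import pickle
p,r,s=pose(); print(s['clock'],p.round(4),yaw(r),s['gripper_width'],s['force'].round(1))
c=manip.calibration('wrist'); pickle.dump((c,p,yaw(r)),open('w9.pkl','wb')); im=shot('wrist','w9.png')
g=cv2.cvtColor(im,cv2.COLOR_RGB2GRAY)
for a in(300,320,340): print(a,g[60:300:4,a].tolist())
for z in(.027,): # predicted flat ends
    for e in(.0355,.1355):
        print([proj('wrist',[.5037+e*.9888-t*-.1495,-.2325-e*.1495+t*.9888,z],c).round(1).tolist() for t in(-.023,.023)])
```

```text
19.25 [ 6.280e-01 -2.518e-01  3.000e-04] 79.507041415207 0.5083092786066224 [-1.7  0.5 13.5]
300 [106, 106, 90, 75, 109, 146, 144, 145, 145, 145, 145, 144, 145, 144, 254, 254, 253, 253, 253, 253, 253, 253, 253, 253, 253, 253, 253, 254, 254, 254, 253, 253, 253, 253, 253, 253, 253, 177, 147, 145, 145, 144, 145, 145, 145, 143, 143, 144, 135, 143, 143, 143, 93, 141, 143, 143, 144, 126, 120, 120]
320 [106, 106, 86, 74, 108, 142, 141, 141, 141, 140, 141, 109, 73, 101, 141, 141, 166, 192, 191, 242, 253, 253, 253, 185, 183, 253, 253, 253, 177, 177, 245, 253, 253, 169, 168, 244, 253, 253, 69, 69, 141, 145, 139, 69, 69, 145, 145, 69, 69, 134, 145, 91, 69, 113, 145, 145, 145, 100, 92, 15]
340 [103, 75, 109, 108, 108, 145, 145, 145, 145, 145, 145, 100, 72, 143, 145, 144, 144, 92, 187, 254, 254, 254, 254, 187, 216, 254, 254, 254, 191, 188, 254, 254, 253, 229, 176, 233, 253, 253, 177, 159, 144, 144, 143, 69, 115, 143, 144, 99, 74, 143, 143, 128, 71, 143, 143, 143, 141, 123, 123, 122]
[[256.4, 87.7], [370.1, 83.6]]
[[276.5, 295.5], [365.6, 293.0]]
```

View pics/w9.png

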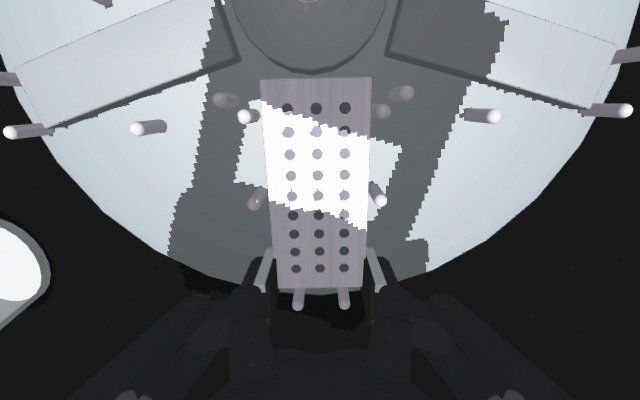

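>>> jog_arm([
  [0.4, -0.0005, -0.002, 0, 0],
  [0.4, 0, 0, 0, 0],
  [0.65, 0, 0, 0, 0],
  [0.65, 0, 0, 0, 0],
  [0.65, 0, 0, 0, 0],
])

```text
clock: 19.8
position: [0.628, -0.2511, -0.0032]
eef_rot: [0.543, -0.451, 0.544, 0.453]
force: [0.3, -0.1, -0.3]
gripper_width: 0.654
```

>>> jog_arm([
  [0.65, -0.01, 0, 0, 0],
  [0.65, -0.04, 0, 0, 0],
  [0.65, -0.05, 0, 0, 0],
  [0.65, -0.05, 0, 0, 0],
  [0.65, 0, 0, 0, 0],
])

```text
clock: 20.3
position: [0.634, -0.2541, 0.1595]
eef_rot: [0.546, -0.458, 0.541, 0.447]
force: [0.6, -1.0, 0.3]
gripper_width: 0.649
```

Run:
```python
from h import *
from fit import *
p,r,s=pose(); print(s['clock'],p.round(4),yaw(r),s['gripper_width'],s['force'].round(1))
c=manip.calibration('wrist'); pickle.dump((c,p,yaw(r)),open('w10.pkl','wb')); im=shot('wrist','w10.png')
ok=lambda q:(q[:,1]<330)&(q[:,1]>0)&((q[:,0]<250)|(q[:,0]>390)|(q[:,1]<100))
v=fit([('wrist','pics/w10.png',c,ok)],[.5037,-.2325,-8.6,.0853])
g=cv2.cvtColor(im,cv2.COLOR_RGB2GRAY)
for i in range(130,300,3): print(i,g[i,312:352:5].tolist())
plan([.5385,.230,.09],90,.65)
```

```text
20.3 [ 0.634  -0.2541  0.1595] 79.51420338459553 0.649469483509466 [ 0.6 -1.   0.3]
-16.6 1.887 [ 0.5035 -0.2335 -8.427   0.0841]
-11.6 1.907 [ 0.5034 -0.2327 -8.529   0.0838]
-5.6 2.016 [ 0.5049 -0.233  -8.5474  0.0832]
-0.5999999999999996 1.899 [ 0.5036 -0.2324 -8.5711  0.0846]
130 [255, 255, 235, 255, 232, 255, 255, 246]
133 [255, 255, 255, 255, 255, 255, 255, 244]
136 [255, 255, 254, 255, 249, 255, 255, 136]
139 [255, 255, 204, 255, 202, 255, 255, 165]
142 [255, 255, 255, 255, 255, 255, 255, 119]
145 [255, 255, 255, 255, 254, 255, 255, 109]
148 [255, 255, 199, 255, 199, 255, 255, 109]
151 [255, 255, 254, 255, 255, 255, 255, 109]
154 [160, 245, 255, 255, 255, 255, 255, 108]
157 [154, 160, 163, 255, 201, 255, 254, 106]
160 [157, 160, 123, 155, 137, 253, 255, 106]
163 [158, 160, 159, 154, 160, 162, 160, 107]
166 [152, 159, 77, 153, 84, 162, 159, 107]
169 [153, 159, 102, 153, 123, 161, 157, 107]
172 [156, 159, 157, 153, 160, 161, 157, 107]
175 [149, 160, 80, 153, 86, 160, 157, 105]
178 [144, 158, 95, 153, 119, 160, 157, 104]
181 [155, 158, 158, 153, 159, 159, 155, 104]
184 [157, 157,
[... 1260 characters left out ...]
 28, 28, 29, 28, 28]
286 [28, 28, 28, 29, 29, 28, 27, 29]
289 [29, 27, 29, 29, 27, 28, 28, 28]
292 [28, 27, 28, 28, 29, 28, 28, 28]
295 [28, 28, 28, 28, 28, 28, 28, 28]
298 [28, 28, 28, 29, 27, 28, 29, 28]
q [-0.49  0.22  1.54  0.    1.37 -1.88] yaw 79.51 turn 10.49 n 11
[[0.65, 0.0059, 0.0164, 0.0416, -0.95], [0.65, 0.0059, 0.0157, 0.0419, -0.95], [0.65, 0.0059, 0.015, 0.0422, -0.95], [0.65, 0.0059, 0.0143, 0.0424, -0.95], [0.65, 0.0059, 0.0136, 0.0426, -0.95]]
[[0.65, 0.0059, 0.0128, 0.0429, -0.95], [0.65, 0.0059, 0.0121, 0.0431, -0.95], [0.65, 0.0059, 0.0114, 0.0433, -0.95], [0.65, 0.0059, 0.0107, 0.0434, -0.95], [0.65, 0.0059, 0.01, 0.0436, -0.95]]
[[0.65, 0.0059, 0.0092, 0.0438, -0.95]]
```

>>> jog_arm([
  [0.65, 0.0059, 0.0164, 0.0416, -0.95],
  [0.65, 0.0059, 0.0157, 0.0419, -0.95],
  [0.65, 0.0059, 0.015, 0.0422, -0.95],
  [0.65, 0.0059, 0.0143, 0.0424, -0.95],
  [0.65, 0.0059, 0.0136, 0.0426, -0.95],
])

```text
clock: 20.85
position: [0.5848, -0.0302, 0.117]
eef_rot: [0.524, -0.474, 0.525, 0.475]
force: [0.7, 0.4, 1.0]
gripper_width: 0.645
```

>>> jog_arm([
  [0.65, 0.0059, 0.0128, 0.0429, -0.95],
  [0.65, 0.0059, 0.0121, 0.0431, -0.95],
  [0.65, 0.0059, 0.0114, 0.0433, -0.95],
  [0.65, 0.0059, 0.0107, 0.0434, -0.95],
  [0.65, 0.0059, 0.01, 0.0436, -0.95],
])

```text
clock: 21.35
position: [0.5423, 0.1892, 0.0876]
eef_rot: [0.503, -0.495, 0.505, 0.496]
force: [1.1, -0.7, -0.0]
gripper_width: 0.653
```

>>> jog_arm([
  [0.65, 0.0059, 0.0092, 0.0438, -0.95],
  [0.65, 0, 0, 0, 0],
  [0.65, 0, 0, 0, 0],
  [0.65, 0, 0, 0, 0],
])

```text
clock: 21.75
position: [0.5353, 0.2307, 0.0826]
eef_rot: [0.5, -0.5, 0.501, 0.5]
force: [0.2, -0.4, 0.1]
gripper_width: 0.649
```

Run:
```python
from h import *
import pickle
p,r,s=pose(); print(s['clock'],p.round(4),yaw(r),s['gripper_width'],s['force'].round(1))
c=manip.calibration('wrist'); pickle.dump((c,p,yaw(r)),open('w11.pkl','wb')); im=shot('wrist','w11.png')
g=cv2.cvtColor(im,cv2.COLOR_RGB2HSV)
for row in(190,215,228): print(row,[(i,g[row,i,1]) for i in range(180,460) if (int(g[row,i,1])<70)!=(int(g[row,i-1,1])<70)])
print([ (i,g[i,312].tolist()) for i in range(220,262,3)])
```

```text
21.75 [0.5353 0.2307 0.0826] 89.91186327737749 0.6493382402384106 [ 0.2 -0.4  0.1]
190 [(192, np.uint8(6)), (256, np.uint8(95)), (288, np.uint8(20)), (352, np.uint8(120)), (385, np.uint8(23)), (440, np.uint8(116))]
215 [(191, np.uint8(7)), (256, np.uint8(102)), (288, np.uint8(16)), (352, np.uint8(106)), (459, np.uint8(10))]
228 [(181, np.uint8(80)), (190, np.uint8(38)), (255, np.uint8(85)), (288, np.uint8(16)), (352, np.uint8(94)), (457, np.uint8(10))]
[(220, [131, 17, 167]), (223, [131, 17, 167]), (226, [131, 17, 167]), (229, [131, 17, 166]), (232, [134, 17, 166]), (235, [125, 17, 169]), (238, [127, 14, 166]), (241, [132, 15, 167]), (244, [120, 21, 146]), (247, [104, 128, 68]), (250, [105, 124, 68]), (253, [105, 124, 68]), (256, [105, 124, 68]), (259, [90, 10, 25])]
```

>>> jog_arm([
  [0.65, 0.03, -0.003, 0, 0],
  [0.65, 0.02, 0, 0, 0],
  [0.65, 0.007, 0, 0, 0],
  [0.65, 0.002, 0, 0, 0],
  [0.65, 0, 0, 0, 0],
])

```text
clock: 22.3
position: [0.5393, 0.2311, 0.0249]
eef_rot: [0.501, -0.5, 0.5, 0.499]
force: [-0.0, 0.6, 0.8]
gripper_width: 0.644
```

>>> jog_arm([
  [0.65, 0.002, 0, 0, 0],
  [0.65, 0, 0, 0, 0],
])

```text
clock: 22.5
position: [0.5393, 0.2317, 0.0232]
eef_rot: [0.501, -0.5, 0.5, 0.499]
force: [-0.7, -0.3, -0.7]
gripper_width: 0.65
```

>>> jog_arm([
  [0.65, 0.0025, 0, -0.0005, 0],
  [0.65, 0, 0, 0, 0],
])

```text
clock: 22.7
position: [0.5385, 0.2311, 0.0198]
eef_rot: [0.5, -0.5, 0.5, 0.5]
force: [0.5, -0.1, -0.1]
gripper_width: 0.646
```

>>> jog_arm([
  [0.4, 0, 0, 0, 0],
  [0.4, 0, 0, 0, 0],
  [0.4, 0, 0, 0, 0],
  [0.4, 0, 0, 0, 0],
  [0.4, 0, 0, 0, 0],
], newtons=80)

```text
clock: 23.2
position: [0.5391, 0.2315, 0.0209]
eef_rot: [0.501, -0.5, 0.5, 0.5]
force: [-2.3, 0.6, 5.2]
gripper_width: 0.51
```

>>> jog_arm([
  [0.4, -0.004, 0, 0, 0],
  [0.4, -0.008, 0, 0, 0],
  [0.4, -0.015, 0, 0, 0],
  [0.4, -0.03, 0, 0, 0],
  [0.4, -0.03, 0, 0, 0],
])

```text
clock: 23.7
position: [0.5381, 0.231, 0.1079]
eef_rot: [0.5, -0.5, 0.5, 0.5]
force: [0.5, 0.9, -0.8]
gripper_width: 0.509
```

>>> jog_arm([
  [0.4, -0.03, 0, 0, 0],
  [0.4, 0, 0, 0, 0],
  [0.4, 0, 0, 0, 0],
])

```text
clock: 24.0
position: [0.5391, 0.2312, 0.1381]
eef_rot: [0.501, -0.5, 0.499, 0.499]
force: [-0.8, 0.2, -1.5]
gripper_width: 0.512
```

Run:
```python
from h import *
import pickle
p,r,s=pose(); print(s['clock'],p.round(4),yaw(r),s['gripper_width'],s['force'].round(1))
c=manip.calibration('wrist'); pickle.dump((c,p,yaw(r)),open('w12.pkl','wb')); im=shot('wrist','w12.png')
g=cv2.cvtColor(im,cv2.COLOR_RGB2HSV)
for row in(115,140,180,230,280): print(row,[i for i in range(230,400) if (int(g[row,i,1])<50 and g[row,i,2]>90)!=(int(g[row,i-1,1])<50 and g[row,i-1,2]>90)])
for a in(285,300,335,350): print(a,[ i for i in range(70,330) if (int(g[i,a,1])<50 and g[i,a,2]>90)!=(int(g[i-1,a,1])<50 and g[i-1,a,2]>90)])
```

```text
24.0 [0.5391 0.2312 0.1381] 89.95482505575164 0.5124038390607688 [-0.8  0.2 -1.5]
115 [266, 275, 360, 371]
140 [267, 275, 360, 371]
180 [267, 275, 362]
230 [275, 364]
280 [237, 244, 254, 266, 277, 363, 374, 386]
285 [106, 304]
300 [99, 295]
335 [96, 306]
350 [95, 308]
```

Run:
```python
from pl import *; import pickle
c,p,yw=pickle.load(open('w12.pkl','rb'))
v=held(c,p,yw,np.array([(277,296.5),(363.7,295.5),(274.5,99),(359.5,97)]))
th=-8.5
C=np.array([.5036,-.2328])
for k,n in((75,'bay2'),(-75,'bay0')):
    t=np.radians(th+k); q=C+(.0848+.0417)*np.array([np.cos(t),np.sin(t)]); print(n,th+k,q.round(4))
t=np.radians(66.5); q=C+.1265*np.array([np.cos(t),np.sin(t)])
plan([q[0],q[1],.14],90+66.5-.85,.4)
```

```text
d 0.0401 h 0.0233 tilt 0.343 yawrel 1.02deg lat 0.0003 rms 1.6
bay2 66.5 [ 0.554  -0.1168]
bay0 -83.5 [ 0.5179 -0.3585]
q [ 0.28  0.03  1.79 -0.    1.33 -1.29] yaw 89.95 turn 65.7 n 8
[[0.4, -0.0005, -0.002, -0.0435, -8.21], [0.4, -0.0005, 0.0042, -0.0433, -8.21], [0.4, -0.0005, 0.0103, -0.0423, -8.21], [0.4, -0.0005, 0.0163, -0.0404, -8.21], [0.4, -0.0005, 0.0219, -0.0376, -8.21]]
[[0.4, -0.0005, 0.027, -0.0341, -8.21], [0.4, -0.0005, 0.0316, -0.0299, -8.21], [0.4, -0.0005, 0.0356, -0.0251, -8.21]]
```

>>> jog_arm([
  [0.4, -0.0005, -0.002, -0.0435, -8.21],
  [0.4, -0.0005, 0.0042, -0.0433, -8.21],
  [0.4, -0.0005, 0.0103, -0.0423, -8.21],
  [0.4, -0.0005, 0.0163, -0.0404, -8.21],
  [0.4, -0.0005, 0.0219, -0.0376, -8.21],
])

```text
clock: 24.55
position: [0.5466, 0.0139, 0.1368]
eef_rot: [0.293, -0.642, 0.293, 0.645]
force: [0.5, 0.1, -1.5]
gripper_width: 0.508
```

>>> jog_arm([
  [0.4, -0.0005, 0.027, -0.0341, -8.21],
  [0.4, -0.0005, 0.0316, -0.0299, -8.21],
  [0.4, -0.0005, 0.0356, -0.0251, -8.21],
  [0.4, 0, 0, 0, 0],
  [0.4, 0, 0, 0, 0],
])

```text
clock: 25.05
position: [0.5522, -0.1151, 0.1386]
eef_rot: [0.153, -0.689, 0.152, 0.692]
force: [-1.5, 0.2, -1.8]
gripper_width: 0.507
```

Run:
```python
from h import *
p,r,s=pose(); print(s['clock'],p.round(4),yaw(r),s['gripper_width'],s['force'].round(1))
plan([.554,-.1168,.05],155.65,.4)
```

```text
25.05 [ 0.5522 -0.1151  0.1386] 155.0691032279446 0.5072433842369724 [-1.5  0.2 -1.8]
q [-0.34 -0.02  1.83  0.    1.34 -3.04] yaw 155.07 turn 0.58 n 2
[[0.4, 0.0443, 0.0004, -0.0012, -0.29], [0.4, 0.0443, 0.0004, -0.0012, -0.29]]
```

>>> jog_arm([
  [0.4, 0.0443, 0.0004, -0.0012, -0.29],
  [0.4, 0.035, 0.0004, -0.0012, -0.29],
  [0.4, 0.009, 0, 0, 0],
  [0.4, 0, 0, 0, 0],
  [0.4, 0, 0, 0, 0],
])

```text
clock: 25.55
position: [0.5562, -0.116, 0.0538]
eef_rot: [-0.148, 0.692, -0.148, -0.691]
force: [0.6, 0.1, -1.0]
gripper_width: 0.51
```

Run:
```python
from h import *
p,r,s=pose(); print(s['clock'],p.round(4),yaw(r),s['gripper_width'],s['force'].round(1))
plan([.554,-.1168,.037],155.65,.4)
```

```text
25.55 [ 0.5562 -0.116   0.0538] 155.88163854314456 0.5102963425687479 [ 0.6  0.1 -1. ]
q [-0.34  0.08  1.88  0.    1.18 -3.06] yaw 155.88 turn -0.23 n 1
[[0.4, 0.0168, 0.0016, 0.0017, 0.23]]
```

>>> jog_arm([
  [0.4, 0.008, 0.0015, 0.0017, 0.2],
  [0.4, 0.007, 0, 0, 0],
  [0.4, 0.004, 0, 0, 0],
  [0.4, 0, 0, 0, 0],
], newtons=20)

```text
clock: 25.95
position: [0.5539, -0.1172, 0.0343]
eef_rot: [-0.149, 0.692, -0.149, -0.691]
force: [0.3, 1.4, 3.3]
gripper_width: 0.514
```

>>> jog_arm([
  [0.4, 0.003, 0, 0, 0],
  [0.4, 0.003, 0, 0, 0],
  [0.4, 0, 0, 0, 0],
])

```text
clock: 26.25
position: [0.5552, -0.1173, 0.0295]
eef_rot: [-0.149, 0.693, -0.149, -0.69]
force: [2.1, 3.7, 5.4]
gripper_width: 0.511
```

>>> jog_arm([
  [0.4, 0.003, 0, 0, 0],
  [0.4, 0.003, 0, 0, 0],
  [0.4, 0, 0, 0, 0],
])

```text
clock: 26.55
position: [0.5557, -0.1174, 0.0237]
eef_rot: [-0.149, 0.693, -0.149, -0.689]
force: [1.4, 3.8, 7.1]
gripper_width: 0.512
```

>>> jog_arm([
  [0.4, 0.003, 0, 0, 0],
  [0.4, 0.003, 0, 0, 0],
  [0.4, 0, 0, 0, 0],
])

```text
clock: 26.85
position: [0.5555, -0.1176, 0.0175]
eef_rot: [-0.149, 0.693, -0.149, -0.689]
force: [1.7, 3.1, 5.7]
gripper_width: 0.506
```

>>> jog_arm([
  [0.4, 0.003, 0, 0, 0],
  [0.4, 0.003, 0, 0, 0],
  [0.4, 0, 0, 0, 0],
])

```text
clock: 27.15
position: [0.5552, -0.1174, 0.0113]
eef_rot: [-0.149, 0.693, -0.149, -0.69]
force: [2.3, 2.7, 6.3]
gripper_width: 0.511
```

>>> jog_arm([
  [0.4, 0.003, 0, 0, 0],
  [0.4, 0.002, 0, 0, 0],
  [0.4, 0, 0, 0, 0],
])

```text
clock: 27.45
position: [0.555, -0.1177, 0.0061]
eef_rot: [-0.149, 0.693, -0.149, -0.69]
force: [2.6, 2.3, 5.1]
gripper_width: 0.51
```

>>> jog_arm([
  [0.4, 0.002, 0, 0, 0],
  [0.4, 0.001, 0, 0, 0],
  [0.4, 0, 0, 0, 0],
])

```text
clock: 27.75
position: [0.5547, -0.1175, 0.0029]
eef_rot: [-0.149, 0.692, -0.149, -0.69]
force: [1.1, 2.8, 5.9]
gripper_width: 0.509
```

>>> jog_arm([
  [0.4, 0.0015, 0, 0, 0],
  [0.4, 0, 0, 0, 0],
])

```text
clock: 27.95
position: [0.5548, -0.1176, 0.0014]
eef_rot: [-0.149, 0.692, -0.149, -0.69]
force: [2.1, 2.8, 5.8]
gripper_width: 0.512
```

>>> jog_arm([
  [0.4, 0.0015, 0, 0, 0],
  [0.4, 0, 0, 0, 0],
])

```text
clock: 28.15
position: [0.5549, -0.1176, 0.0007]
eef_rot: [-0.149, 0.692, -0.149, -0.69]
force: [-0.7, 2.9, 10.1]
gripper_width: 0.508
```

>>> jog_arm([
  [0.4, 0.001, 0, 0, 0],
  [0.4, 0, 0, 0, 0],
])

```text
clock: 28.35
position: [0.5549, -0.1176, 0.0006]
eef_rot: [-0.149, 0.692, -0.149, -0.69]
force: [-2.1, 4.0, 15.5]
gripper_width: 0.507
```

```bash
cat > bayfit.py <<'E'
from h import *; import pickle,sys
def edges(im,rows=(130,180,230,280),cols=(285,300,335,350)):
    g=cv2.cvtColor(im,cv2.COLOR_RGB2GRAY).astype(int); G=np.abs(cv2.Sobel(g.astype('float32'),-1,1,0)); H=np.abs(cv2.Sobel(g.astype('float32'),-1,0,1))
    print('L/R',[(r,[i for i in range(250,392) if G[r,i]>90 and G[r,i]==G[r,max(0,i-3):i+4].max()]) for r in rows])
    print('U/D',[(a,[i for i in list(range(60,112))+list(range(275,310)) if H[i,a]>90 and H[i,a]==H[i-3:i+4,a].max()]) for a in cols])
if __name__=='__main__':
    p,r,s=pose(); print(s['clock'],p.round(4),yaw(r),s['gripper_width'],s['force'].round(1))
    pickle.dump((manip.calibration('wrist'),p,yaw(r)),open(sys.argv[1]+'.pkl','wb')); edges(shot('wrist',sys.argv[1]+'.png'))
E
python3 -c "
from bayfit import *
edges(cv2.imread('pics/w9.png')[:,:,::-1].copy())"; python3 bayfit.py w13
```

```text
L/R [(130, [263, 283, 293, 311, 321, 338, 347, 370]), (180, [267, 287, 288, 294, 314, 373, 388]), (230, [271, 290, 296, 315, 322, 340, 348, 361, 367]), (280, [254, 266, 277, 362, 374, 385])]
U/D [(285, [69, 78, 103, 288, 292]), (300, [68, 73, 78]), (335, [69, 77, 287, 293]), (350, [61, 77, 104, 110, 287, 291, 302, 306])]
28.35 [ 0.5549 -0.1176  0.0006] 155.65813806868357 0.5070657385071283 [-2.1  4.  15.5]
L/R [(130, [266, 373]), (180, [269, 288, 298, 314, 325, 341, 351, 370, 381]), (230, [272, 367, 380]), (280, [254, 266, 277, 362, 374, 385])]
U/D [(285, [63, 84, 103, 291]), (300, [65, 70, 83, 106, 309]), (335, [66, 71, 84, 106, 293]), (350, [60, 64, 83, 109, 291, 307])]
```

>>> jog_arm([
  [0.4, -0.003, 0, 0, 0],
  [0.65, 0, 0, 0, 0],
  [0.65, 0, 0, 0, 0],
  [0.65, 0, 0, 0, 0],
])

```text
clock: 28.8
position: [0.5522, -0.1171, -0.0005]
eef_rot: [0.149, -0.69, 0.149, 0.692]
force: [-0.5, 0.4, -0.4]
gripper_width: 0.653
```

>>> jog_arm([
  [0.65, -0.01, 0, 0, 0],
  [0.65, -0.03, 0, 0, 0],
  [0.65, -0.05, 0, 0, 0],
  [0.65, -0.02, 0, 0, 0],
  [0.65, 0, 0, 0, 0],
])

```text
clock: 29.3
position: [0.5561, -0.1183, 0.1159]
eef_rot: [-0.149, 0.694, -0.15, -0.688]
force: [0.2, 0.4, -0.7]
gripper_width: 0.651
```

```bash
python3 bayfit.py w14|head -1; python3 -c "
from h import *
plan([.5385,.161,.085],90,.65)"
```

```text
29.3 [ 0.5561 -0.1183  0.1159] 155.63545978755127 0.6506970775139663 [ 0.2  0.4 -0.7]
q [-0.34  0.    1.85 -0.    1.28 -3.06] yaw 155.64 turn -65.64 n 8
[[0.65, 0.0035, -0.0309, 0.0162, 8.2], [0.65, 0.0035, -0.0283, 0.0204, 8.2], [0.65, 0.0035, -0.0251, 0.0243, 8.2], [0.65, 0.0035, -0.0214, 0.0276, 8.2], [0.65, 0.0035, -0.0172, 0.0304, 8.2]]
[[0.65, 0.0035, -0.0127, 0.0325, 8.2], [0.65, 0.0035, -0.0079, 0.034, 8.2], [0.65, 0.0035, -0.003, 0.0348, 8.2]]
```

>>> jog_arm([
  [0.65, 0.0035, -0.0309, 0.0162, 8.2],
  [0.65, 0.0035, -0.0283, 0.0204, 8.2],
  [0.65, 0.0035, -0.0251, 0.0243, 8.2],
  [0.65, 0.0035, -0.0214, 0.0276, 8.2],
  [0.65, 0.0035, -0.0172, 0.0304, 8.2],
])

```text
clock: 29.85
position: [0.5412, 0.0584, 0.0905]
eef_rot: [0.383, -0.593, 0.384, 0.595]
force: [-0.0, 1.4, 0.3]
gripper_width: 0.65
```

>>> jog_arm([
  [0.65, 0.0035, -0.0127, 0.0325, 8.2],
  [0.65, 0.0035, -0.0079, 0.034, 8.2],
  [0.65, 0.0035, -0.003, 0.0348, 8.2],
  [0.65, 0, 0, 0, 0],
  [0.65, 0, 0, 0, 0],
])

```text
clock: 30.35
position: [0.5355, 0.1617, 0.0804]
eef_rot: [0.498, -0.5, 0.5, 0.502]
force: [-0.1, 0.3, 0.1]
gripper_width: 0.654
```

>>> jog_arm([
  [0.65, 0, 0, 0, 0],
  [0.65, 0, 0, 0, 0],
])

```text
clock: 30.55
position: [0.537, 0.1605, 0.0821]
eef_rot: [0.5, -0.5, 0.5, 0.5]
force: [-0.3, 0.0, -0.0]
gripper_width: 0.651
```

Run:
```python
from h import *
p,r,s=pose(); print(s['clock'],p.round(4),yaw(r))
im=shot('wrist','w15.png'); g=cv2.cvtColor(im,cv2.COLOR_RGB2HSV)
for row in(190,215,228): print(row,[(i,int(g[row,i,1])) for i in range(240,460) if (int(g[row,i,1])<50 and g[row,i,2]>90)!=(int(g[row,i-1,1])<50 and g[row,i-1,2]>90)])
```

```text
30.55 [0.537  0.1605 0.0821] 89.98726970538638
190 [(287, 14), (351, 92), (386, 17), (441, 111)]
215 [(287, 15), (351, 70)]
228 [(287, 16), (351, 70)]
```

>>> jog_arm([
  [0.65, 0.03, -0.002, 0, 0],
  [0.65, 0.02, 0, 0, 0],
  [0.65, 0.007, 0, 0, 0],
  [0.65, 0.002, 0, 0, 0],
  [0.65, 0, 0, 0, 0],
])

```text
clock: 31.1
position: [0.5396, 0.1614, 0.0241]
eef_rot: [-0.5, 0.5, -0.5, -0.5]
force: [-0.4, -0.1, 0.1]
gripper_width: 0.646
```

>>> jog_arm([
  [0.65, 0.002, 0, 0, 0],
  [0.65, 0, 0, 0, 0],
  [0.65, 0, 0, 0, 0],
])

```text
clock: 31.4
position: [0.5396, 0.1617, 0.0222]
eef_rot: [-0.5, 0.5, -0.499, -0.5]
force: [0.6, -0.4, -0.2]
gripper_width: 0.649
```

>>> jog_arm([
  [0.65, 0.002, 0, -0.0007, 0],
  [0.65, 0, 0, 0, 0],
])

```text
clock: 31.6
position: [0.5389, 0.1609, 0.0193]
eef_rot: [0.5, -0.5, 0.5, 0.5]
force: [-0.6, -0.7, -0.8]
gripper_width: 0.646
```

>>> jog_arm([
  [0.4, 0, 0, 0, 0],
  [0.4, 0, 0, 0, 0],
  [0.4, 0, 0, 0, 0],
  [0.4, 0, 0, 0, 0],
  [0.4, 0, 0, 0, 0],
], newtons=80)

```text
clock: 32.1
position: [0.5399, 0.1612, 0.0209]
eef_rot: [-0.5, 0.5, -0.499, -0.5]
force: [-2.5, -0.1, 6.6]
gripper_width: 0.51
```

>>> jog_arm([
  [0.4, -0.004, 0, 0, 0],
  [0.4, -0.008, 0, 0, 0],
  [0.4, -0.015, 0, 0, 0],
  [0.4, -0.03, 0, 0, 0],
  [0.4, -0.03, 0, 0, 0],
])

```text
clock: 32.6
position: [0.5386, 0.1608, 0.1076]
eef_rot: [0.5, -0.5, 0.5, 0.5]
force: [0.2, 0.2, -1.2]
gripper_width: 0.509
```

>>> jog_arm([
  [0.4, -0.03, 0, 0, 0],
  [0.4, -0.02, 0, 0, 0],
  [0.4, 0, 0, 0, 0],
  [0.4, 0, 0, 0, 0],
])

```text
clock: 33.0
position: [0.5391, 0.1609, 0.1569]
eef_rot: [-0.5, 0.5, -0.5, -0.5]
force: [0.4, 0.7, -2.4]
gripper_width: 0.51
```

```bash
python3 bayfit.py w16;  python3 - <<'E'
from h import *
im=cv2.imread('pics/w16.png')[:,:,::-1].copy()
g=cv2.cvtColor(im,cv2.COLOR_RGB2HSV); ok=(g[:,:,1]<50)&(g[:,:,2]>90)
for row in(115,140,180,230,280): print(row,[i for i in range(230,400) if ok[row,i]!=ok[row,i-1]])
for a in(285,300,335,350): print(a,[ i for i in range(70,330) if ok[i,a]!=ok[i-1,a]])
plan([.53,-.10,.17],48,.4)
E
```

```text
33.0 [0.5391 0.1609 0.1569] 90.03791823708076 0.5102325714286304 [ 0.4  0.7 -2.4]
L/R [(130, [274, 291, 297, 314, 319, 331, 337, 341, 359, 368]), (180, [274, 291, 299, 314, 321, 336, 344, 362]), (230, [275, 292, 299, 315, 322, 338, 346, 363, 388]), (280, [254, 266, 277, 363, 374, 385])]
U/D [(285, [83, 95, 107, 295]), (300, [82, 94, 101, 106, 295]), (335, [82, 96, 105, 294, 304]), (350, [82, 95, 105, 293])]
115 [274, 359, 368]
140 [274, 337, 343, 360, 369]
180 [274, 340, 345, 361]
230 [275, 294, 298, 316, 322, 339, 346, 363, 389]
280 [255, 266, 277, 363, 374, 386, 397]
285 [107, 295]
300 [100, 271, 272, 295]
335 [99, 103, 105, 125, 128, 305]
350 [105, 294]
q [ 0.16 -0.05  1.82 -0.    1.36 -1.41] yaw 90.04 turn -42.04 n 6
[[0.4, -0.0024, 0.0014, -0.0435, 7.01], [0.4, -0.0024, -0.0039, -0.0433, 7.01], [0.4, -0.0024, -0.0091, -0.0425, 7.01], [0.4, -0.0024, -0.0143, -0.0411, 7.01], [0.4, -0.0024, -0.0192, -0.039, 7.01]]
[[0.4, -0.0024, -0.0238, -0.0364, 7.01]]
```

Run:
```python
from h import *
plan([.5179,-.3585,.14],5.5,.4,12)
```

```text
q [ 0.16 -0.05  1.82 -0.    1.36 -1.41] yaw 90.04 turn -84.54 n 12
[[0.4, 0.0013, 0.0017, -0.0433, 7.04], [0.4, 0.0013, -0.0036, -0.0432, 7.04], [0.4, 0.0013, -0.0089, -0.0424, 7.04], [0.4, 0.0013, -0.014, -0.041, 7.04], [0.4, 0.0013, -0.0189, -0.039, 7.04]]
[[0.4, 0.0013, -0.0235, -0.0363, 7.04], [0.4, 0.0013, -0.0278, -0.0332, 7.04], [0.4, 0.0013, -0.0317, -0.0295, 7.04], [0.4, 0.0013, -0.0351, -0.0254, 7.04], [0.4, 0.0013, -0.0379, -0.0209, 7.04]]
[[0.4, 0.0013, -0.0402, -0.0161, 7.04], [0.4, 0.0013, -0.0419, -0.0111, 7.04]]
```

>>> jog_arm([
  [0.4, 0.0013, 0.0017, -0.0433, 7.04],
  [0.4, 0.0013, -0.0036, -0.0432, 7.04],
  [0.4, 0.0013, -0.0089, -0.0424, 7.04],
  [0.4, 0.0013, -0.014, -0.041, 7.04],
  [0.4, 0.0013, -0.0189, -0.039, 7.04],
])

```text
clock: 33.55
position: [0.529, -0.0569, 0.1476]
eef_rot: [0.627, -0.323, 0.629, 0.325]
force: [-0.2, -0.4, -1.5]
gripper_width: 0.511
```

>>> jog_arm([
  [0.4, 0.0013, -0.0235, -0.0363, 7.04],
  [0.4, 0.0013, -0.0278, -0.0332, 7.04],
  [0.4, 0.0013, -0.0317, -0.0295, 7.04],
  [0.4, 0.0013, -0.0351, -0.0254, 7.04],
  [0.4, 0.0013, -0.0379, -0.0209, 7.04],
])

```text
clock: 34.05
position: [0.5208, -0.2729, 0.1409]
eef_rot: [0.696, -0.118, 0.698, 0.12]
force: [0.4, 0.0, -0.9]
gripper_width: 0.508
```

>>> jog_arm([
  [0.4, 0.0013, -0.0402, -0.0161, 7.04],
  [0.4, 0.0013, -0.0419, -0.0111, 7.04],
  [0.4, 0, 0, 0, 0],
  [0.4, 0, 0, 0, 0],
  [0.4, 0, 0, 0, 0],
])

```text
clock: 34.55
position: [0.5184, -0.357, 0.1392]
eef_rot: [0.706, -0.034, 0.707, 0.036]
force: [0.4, 0.2, -1.4]
gripper_width: 0.51
```

Run:
```python
from fit import *
p,r,s=pose(); print(s['clock'],p.round(4),yaw(r)); c=manip.calibration('wrist'); shot('wrist','w17.png')
ok=lambda q:(q[:,1]<230)&(q[:,1]>0)&((q[:,0]<245)|(q[:,0]>385)|(q[:,1]<90))
fit([('wrist','pics/w17.png',c,ok)],[.5036,-.2328,-8.5,.0845])
plan([.5179,-.3585,.05],5.5,.4)
```

```text
34.55 [ 0.5184 -0.357   0.1392] 5.631095342862659
-16.5 2.91 [  0.5036  -0.2317 -15.1176   0.0767]
-11.5 2.417 [ 0.5037 -0.2305 -9.3473  0.079 ]
-5.5 2.326 [ 0.5037 -0.232  -8.5454  0.0771]
-0.5 3.162 [ 0.5041 -0.2318 -0.5638  0.0765]
q [-0.72  0.13  1.67  0.    1.34 -0.82] yaw 5.66 turn -0.16 n 2
[[0.4, 0.0448, -0.0008, -0.0005, 0.08], [0.4, 0.0448, -0.0008, -0.0005, 0.08]]
```

>>> jog_arm([
  [0.4, 0.04, -0.0008, -0.0003, 0.1],
  [0.4, 0.03, 0, 0, 0],
  [0.4, 0.015, 0, 0, 0],
  [0.4, 0, 0, 0, 0],
  [0.4, 0, 0, 0, 0],
])

```text
clock: 35.1
position: [0.5195, -0.3591, 0.0569]
eef_rot: [0.707, -0.034, 0.706, 0.034]
force: [0.1, -0.6, -1.6]
gripper_width: 0.503
```

Run:
```python
from h import *
p,r,s=pose(); print(s['clock'],p.round(4),yaw(r),s['force'].round(1))
plan([.5179,-.3585,.034],5.5,.4)
```

```text
35.1 [ 0.5195 -0.3591  0.0569] 5.514864958565567 [ 0.1 -0.6 -1.6]
q [-0.72  0.22  1.72  0.    1.2  -0.82] yaw 5.51 turn -0.01 n 1
[[0.4, 0.0229, 0.0008, -0.0015, 0.01]]
```

>>> jog_arm([
  [0.4, 0.012, 0.0006, -0.0014, 0],
  [0.4, 0.008, 0, 0, 0],
  [0.4, 0.003, 0, 0, 0],
  [0.4, 0, 0, 0, 0],
], newtons=20)

```text
clock: 35.5
position: [0.5178, -0.3596, 0.0339]
eef_rot: [0.707, -0.034, 0.706, 0.033]
force: [0.6, -0.0, 3.2]
gripper_width: 0.512
```

>>> jog_arm([
  [0.4, 0.003, 0, 0, 0],
  [0.4, 0.003, 0, 0, 0],
  [0.4, 0, 0, 0, 0],
])

```text
clock: 35.8
position: [0.5185, -0.3609, 0.029]
eef_rot: [0.707, -0.035, 0.705, 0.032]
force: [-0.3, -3.7, 5.6]
gripper_width: 0.508
```

>>> jog_arm([
  [0.4, 0.003, 0, 0, 0],
  [0.4, 0.003, 0, 0, 0],
  [0.4, 0, 0, 0, 0],
])

```text
clock: 36.1
position: [0.519, -0.3613, 0.0235]
eef_rot: [0.708, -0.035, 0.705, 0.032]
force: [0.7, -4.2, 7.3]
gripper_width: 0.507
```

>>> jog_arm([
  [0.4, 0.003, 0, 0, 0],
  [0.4, 0.003, 0, 0, 0],
  [0.4, 0, 0, 0, 0],
])

```text
clock: 36.4
position: [0.5189, -0.3609, 0.017]
eef_rot: [0.708, -0.035, 0.705, 0.032]
force: [1.6, -3.7, 5.2]
gripper_width: 0.51
```

>>> jog_arm([
  [0.4, 0.003, 0, 0, 0],
  [0.4, 0.003, 0, 0, 0],
  [0.4, 0, 0, 0, 0],
])

```text
clock: 36.7
position: [0.5189, -0.3609, 0.0112]
eef_rot: [0.708, -0.035, 0.705, 0.032]
force: [0.0, -3.1, 6.4]
gripper_width: 0.51
```

>>> jog_arm([
  [0.4, 0.003, 0, 0, 0],
  [0.4, 0.002, 0, 0, 0],
  [0.4, 0, 0, 0, 0],
])

```text
clock: 37.0
position: [0.5186, -0.3602, 0.0055]
eef_rot: [0.707, -0.034, 0.705, 0.033]
force: [0.7, -3.2, 3.3]
gripper_width: 0.51
```

>>> jog_arm([
  [0.4, 0.002, 0.001, 0, 0],
  [0.4, 0.001, 0, 0, 0],
  [0.4, 0, 0, 0, 0],
])

```text
clock: 37.3
position: [0.5183, -0.3588, 0.0023]
eef_rot: [0.707, -0.034, 0.706, 0.033]
force: [0.4, -3.2, 6.8]
gripper_width: 0.512
```

>>> jog_arm([
  [0.4, 0.0015, 0, 0, 0],
  [0.4, 0, 0, 0, 0],
])

```text
clock: 37.5
position: [0.5182, -0.3588, 0.0006]
eef_rot: [0.707, -0.034, 0.706, 0.033]
force: [1.0, -2.3, 4.8]
gripper_width: 0.508
```

>>> jog_arm([
  [0.4, 0.0015, 0, 0, 0],
  [0.4, 0, 0, 0, 0],
])

```text
clock: 37.7
position: [0.5182, -0.3588, 0.0004]
eef_rot: [0.707, -0.034, 0.706, 0.033]
force: [-3.1, -0.9, 13.1]
gripper_width: 0.51
```

```bash
python3 bayfit.py w18
```

```text
37.7 [ 5.182e-01 -3.588e-01  4.000e-04] 5.444677151449029 0.5099034542993284 [-3.1 -0.9 13.1]
L/R [(130, [263, 286, 291, 297, 313, 320, 341, 349, 370]), (180, [267, 286, 296, 313, 322, 340, 350, 368]), (230, [271, 282, 367]), (280, [254, 266, 277, 362, 374, 385])]
U/D [(285, [61, 67, 83, 107, 290]), (300, [66, 74, 82, 307]), (335, [63, 72, 81, 292]), (350, [65, 81, 108, 290])]
```

>>> jog_arm([
  [0.4, -0.003, 0, 0, 0],
  [0.65, 0, 0, 0, 0],
  [0.65, 0, 0, 0, 0],
  [0.65, 0, 0, 0, 0],
])

```text
clock: 38.15
position: [0.5163, -0.3567, -0.0006]
eef_rot: [0.706, -0.033, 0.707, 0.034]
force: [-0.3, 0.8, 0.3]
gripper_width: 0.647
```

>>> jog_arm([
  [0.65, -0.01, 0, 0, 0],
  [0.65, -0.04, 0, 0, 0],
  [0.65, -0.05, 0, 0, 0],
  [0.65, -0.05, 0.03, 0, 0],
  [0.65, -0.03, 0.04, 0, 0],
])

```text
clock: 38.65
position: [0.512, -0.2939, 0.1785]
eef_rot: [0.708, -0.034, 0.705, 0.031]
force: [1.0, -0.3, 0.4]
gripper_width: 0.649
```

Run:
```python
from h import *
p,r,s=pose(); print(s['clock'],p.round(4),yaw(r))
shot('wrist','w19.png'); shot('top','t3.png'); D={}
for n in('top','side'):
  if n=='side': shot('side','s3.png')
  for t in('hub_large','hub_small'):
    D[n,t]=manip.spot_in(n,t)
    print(n,t,[(np.round(d['centre'],1).tolist(),round(d['score'],2),atz(n,d['centre'],.02).round(3).tolist()[:2]) for d in D[n,t]])
for t in('hub_large','hub_small'):
  for a in D['top',t]:
    for b in D['side',t]:
      q,e=tri([ray('top',a['centre']),ray('side',b['centre'])])
      if e[0]<.012: print(t,np.round(a['centre']),np.round(b['centre']),q.round(4),round(e[0],4))
plan([.62,.26,.22],90,1)
```

```text
38.65 [ 0.512  -0.2939  0.1785] 5.314495253214002
top hub_large [([230.1, 176.2], 0.64, [0.629, 0.259])]
top hub_small [([271.9, 138.4], 0.75, [0.769, 0.119]), ([240.8, 139.9], 0.68, [0.761, 0.228]), ([257.8, 171.8], 0.67, [0.648, 0.163])]
side hub_large [([349.4, 144.9], 0.65, [0.631, 0.254])]
side hub_small [([395.6, 170.1], 0.81, [0.753, 0.112]), ([396.8, 149.5], 0.68, [0.773, 0.219]), ([289.5, 157.6], 0.67, [0.447, 0.196]), ([358.5, 160.8], 0.54, [0.651, 0.166])]
hub_large [230. 176.] [349. 145.] [0.6307 0.2595 0.0163] 0.0005
hub_small [272. 138.] [396. 170.] [0.762 0.119 0.017] 0.0078
hub_small [272. 138.] [397. 150.] [0.7508 0.1131 0.0895] 0.0013
hub_small [241. 140.] [396. 170.] [ 0.7825  0.2423 -0.0731] 0.0038
hub_small [241. 140.] [397. 150.] [0.7692 0.2296 0.0112] 0.006
hub_small [258. 172.] [358. 161.] [0.6491 0.1634 0.0213] 0.0016
q [-0.65  0.    1.75 -0.    1.39 -0.74] yaw 5.42 turn 84.58 n 12
[[1, -0.004, 0.045, 0.0135, -7.05], [1, -0.004, 0.043, 0.0189, -7.05], [1, -0.004, 0.0403, 0.024, -7.05], [1, -0.004, 0.0371, 0.0288, -7.05], [1, -0.004, 0.0333, 0.0331, -7.05]]
[[1, -0.004, 0.0289, 0.0369, -7.05], [1, -0.004, 0.0242, 0.0402, -7.05], [1, -0.004, 0.0191, 0.0429, -7.05], [1, -0.004, 0.0137, 0.0449, -7.05], [1, -0.004, 0.0081, 0.0462, -7.05]]
[[1, -0.004, 0.0023, 0.0469, -7.05], [1, -0.004, -0.0034, 0.0468, -7.05]]
```

Run:
```python
import cv2,numpy as np
a=cv2.imread('pics/s3.png')[205:325,235:395]; b=cv2.imread('pics/w19.png'); c=cv2.imread('pics/s3.png')[110:210,320:440]
a=cv2.resize(a,(400,300),interpolation=cv2.INTER_CUBIC); c=cv2.resize(c,(360,300),interpolation=cv2.INTER_CUBIC)
b=cv2.resize(b,(400,250)); o=np.zeros((560,780,3),'uint8'); o[:300,:400]=a;o[:300,410:770]=c;o[305:555,:400]=b
t=cv2.resize(cv2.imread('pics/t3.png')[160:270,310:430],(270,248),interpolation=cv2.INTER_CUBIC);o[305:553,410:680]=t
cv2.imwrite('pics/c20.png',o)
```

```text
(no output)
```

View pics/c20.png

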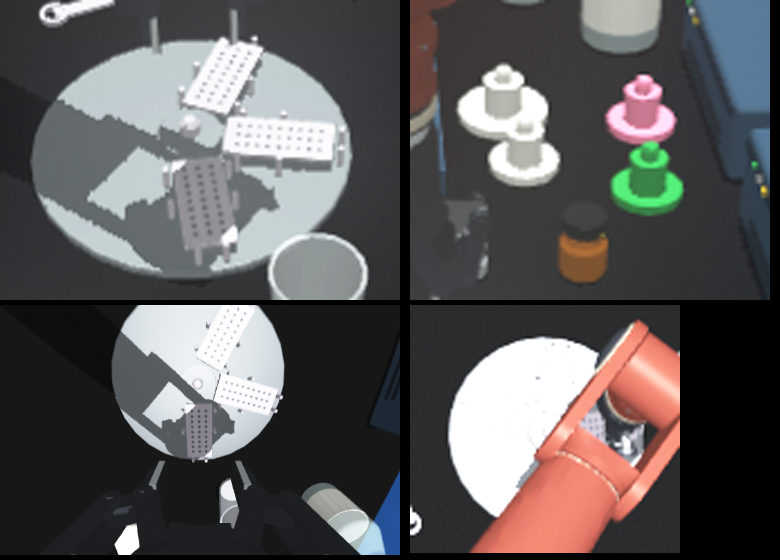

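>>> jog_arm([
  [1, -0.004, 0.045, 0.0135, -7.05],
  [1, -0.004, 0.043, 0.0189, -7.05],
  [1, -0.004, 0.0403, 0.024, -7.05],
  [1, -0.004, 0.0371, 0.0288, -7.05],
  [1, -0.004, 0.0333, 0.0331, -7.05],
])

```text
clock: 39.5
position: [0.5561, -0.061, 0.1919]
eef_rot: [0.662, -0.247, 0.663, 0.248]
force: [0.4, -1.4, -0.2]
gripper_width: 0.996
```

>>> jog_arm([
  [1, -0.004, 0.0289, 0.0369, -7.05],
  [1, -0.004, 0.0242, 0.0402, -7.05],
  [1, -0.004, 0.0191, 0.0429, -7.05],
  [1, -0.004, 0.0137, 0.0449, -7.05],
  [1, -0.004, 0.0081, 0.0462, -7.05],
])

```text
clock: 40.0
position: [0.602, 0.1691, 0.2116]
eef_rot: [0.555, -0.436, 0.558, 0.437]
force: [1.0, -0.6, -0.3]
gripper_width: 1.002
```

>>> jog_arm([
  [1, -0.004, 0.0023, 0.0469, -7.05],
  [1, -0.004, -0.0034, 0.0468, -7.05],
  [1, 0, 0, 0, 0],
  [1, 0, 0, 0, 0],
  [1, 0, 0, 0, 0],
])

```text
clock: 40.5
position: [0.6201, 0.2588, 0.2199]
eef_rot: [0.499, -0.499, 0.501, 0.5]
force: [0.2, -0.7, -0.1]
gripper_width: 0.999
```

Run:
```python
from h import *
import pickle
p,r,s=pose(); print(s['clock'],p.round(4),yaw(r))
c=manip.calibration('wrist'); pickle.dump((c,p,yaw(r)),open('w21.pkl','wb')); im=shot('wrist','w21.png')
for t in('hub_large','hub_small'):print(t,[(np.round(d['centre'],1).tolist(),round(d['score'],2),atz('wrist',d['centre'],.03,c).round(4).tolist()[:2]) for d in manip.spot_in('wrist',t)])
g=cv2.cvtColor(im,cv2.COLOR_RGB2HSV); m=((g[:,:,1]<45)&(g[:,:,2]>140)).astype('uint8')
n,l,st,ce=cv2.connectedComponentsWithStats(m)
for i in range(1,n):
  if st[i,4]>400: print(st[i].tolist(),ce[i].round(1))
```

```text
40.5 [0.6201 0.2588 0.2199] 89.95541885272355
hub_large [([323.0, 182.7], 0.87, [0.6275, 0.2627]), ([292.9, 59.5], 0.45, [0.4894, 0.2297])]
hub_small [([218.8, 255.0], 0.91, [0.7277, 0.1227]), ([300.7, 277.3], 0.9, [0.762, 0.2323]), ([251.5, 196.2], 0.62, [0.6447, 0.1735])]
[81, 0, 54, 70, 1368] [105.9  34.5]
[0, 3, 46, 191, 5902] [ 17.9 104.5]
[274, 26, 104, 98, 6221] [327.3  63.7]
[212, 33, 41, 56, 1903] [232.3  60.9]
[378, 62, 12, 61, 473] [383.3  94.7]
[92, 138, 44, 27, 870] [113.4 150.3]
[289, 150, 71, 69, 3847] [324.  183.8]
[227, 169, 53, 51, 2093] [253.1 194. ]
[489, 191, 112, 81, 5859] [543.3 230.7]
[410, 253, 87, 67, 2266] [450.8 283.7]
[281, 257, 46, 46, 1118] [303.2 278.2]
[194, 258, 36, 52, 552] [210.3 283.5]
```

Run:
```python
from h import *
import pickle
c,p,yw=pickle.load(open('w21.pkl','rb'))
for b in([289,150,71,69],[227,169,53,51]):
    q=[atz('wrist',(b[0]+b[2]/2-.5,b[1]-.0),.01,c),atz('wrist',(b[0]+b[2]/2-.5,b[1]+b[3]-1),.01,c),atz('wrist',(b[0]-.5,b[1]+b[3]/2),.01,c),atz('wrist',(b[0]+b[2]-.5,b[1]+b[3]/2),.01,c)]
    print('x',(q[0][0]+q[1][0])/2,q[1][0]-q[0][0],'y',(q[2][1]+q[3][1])/2,q[3][1]-q[2][1])
# stub top blob
im=cv2.imread('pics/w21.png'); g=cv2.cvtColor(im,cv2.COLOR_BGR2GRAY)
for x,y in((.6285,.2635),(.646,.171)):
  for z in(.01,.044,.058): print(proj('wrist',[x,y,z],c).round(1))
```

```text
x 0.6361983115648246 0.09155479364246222 y 0.2642381235729412 0.09243839455650432
x 0.6489589275274695 0.06897112196141619 y 0.17052882692204893 0.07027949556925767
[323.5 179.5]
[323.8 186.6]
[323.9 189.8]
[253.1 192.6]
[246.9 200.7]
[244.  204.5]
```

>>> jog_arm([
  [0.75, 0.04, -0.006, 0.002, 0],
  [0.75, 0.03, -0.005, 0.002, 0],
  [0.75, 0.03, -0.005, 0.001, 0],
  [0.75, 0, 0, 0, 0],
  [0.75, 0, 0, 0, 0],
])

```text
clock: 41.15
position: [0.6361, 0.2643, 0.1217]
eef_rot: [0.5, -0.5, 0.5, 0.5]
force: [0.9, 1.0, -0.3]
gripper_width: 0.745
```

```bash
cat > hub.py <<'E'
from h import *
import sys,pickle
def look(f,x0,x1,y0,y1,z=.01):
    p,r,s=pose(); print(s['clock'],p.round(4),yaw(r)); c=manip.calibration('wrist'); im=shot('wrist',f)
    g=cv2.cvtColor(im,cv2.COLOR_RGB2HSV); m=((g[:,:,1]<45)&(g[:,:,2]>110)).astype('uint8')
    n,l,st,ce=cv2.connectedComponentsWithStats(m)
    for i in range(1,n):
        b=st[i]
        if b[4]>700 and x0<ce[i][0]<x1 and y0<ce[i][1]<y1:
            q=[atz('wrist',v,z,c) for v in((b[0]+b[2]/2-.5,b[1]),(b[0]+b[2]/2-.5,b[1]+b[3]-1),(b[0]-.5,b[1]+b[3]/2),(b[0]+b[2]-.5,b[1]+b[3]/2))]
            print(b.tolist(),'ends',[v[:2].round(4).tolist() for v in q],'mid',((q[0]+q[1])/2).round(4)[:2],((q[2]+q[3])/2).round(4)[:2])
E
python3 -c "
from hub import *
look('w22.png',180,460,60,330)"
```

```text
41.15 [0.6361 0.2643 0.1217] 89.99506006841477
[272, 147, 96, 93, 7021] ends [[0.5896, 0.2642], [0.6818, 0.2642], [0.6337, 0.2182], [0.6338, 0.3102]] mid [0.6357 0.2642] [0.6337 0.2642]
[189, 173, 72, 69, 3949] ends [[0.6136, 0.175], [0.6842, 0.1674], [0.648, 0.1357], [0.648, 0.2067]] mid [0.6489 0.1712] [0.648  0.1712]
[263, 289, 60, 61, 1760] ends [[0.7416, 0.235], [0.8261, 0.2321], [0.7828, 0.1996], [0.7825, 0.2675]] mid [0.7838 0.2335] [0.7826 0.2335]
```

>>> jog_arm([
  [0.75, 0.04, 0, 0, 0],
  [0.75, 0.04, 0, 0, 0],
  [0.75, 0.025, 0, 0, 0],
  [0.75, 0.006, 0, 0, 0],
  [0.75, 0, 0, 0, 0],
])

```text
clock: 41.7
position: [0.637, 0.2653, 0.012]
eef_rot: [-0.5, 0.5, -0.499, -0.5]
force: [-0.1, 0.9, 0.6]
gripper_width: 0.747
```

>>> jog_arm([
  [0.75, 0, 0, 0, 0],
  [0.3, 0, 0, 0, 0],
  [0.3, 0, 0, 0, 0],
  [0.3, 0, 0, 0, 0],
  [0.3, 0, 0, 0, 0],
], newtons=50)

```text
clock: 42.2
position: [0.6383, 0.2656, 0.0138]
eef_rot: [-0.501, 0.501, -0.498, -0.499]
force: [-0.8, -1.0, 6.8]
gripper_width: 0.451
```

>>> jog_arm([
  [0.3, 0, 0, 0, 0],
  [0.3, 0, 0, 0, 0],
])

```text
clock: 42.4
position: [0.6383, 0.2656, 0.0137]
eef_rot: [-0.501, 0.501, -0.498, -0.499]
force: [-1.2, -1.1, 7.0]
gripper_width: 0.45
```

>>> jog_arm([
  [0.3, -0.01, 0, 0, 0],
  [0.3, -0.03, 0, 0, 0],
  [0.3, -0.05, 0, 0, 0],
  [0.3, -0.05, 0, 0, 0],
  [0.3, -0.01, 0, 0, 0],
])

```text
clock: 42.9
position: [0.64, 0.2664, 0.1698]
eef_rot: [0.504, -0.502, 0.496, 0.498]
force: [0.4, 1.4, -1.3]
gripper_width: 0.448
```

Run:
```python
from h import *
p,r,s=pose(); print(s['clock'],p.round(4),yaw(r),s['gripper_width'],s['force'].round(1))
plan([.5036,-.10,.16],90,.3)
plan([.5036,-.2325,.16],90,.3,src=([.5036,-.10,.16],90))
```

```text
42.9 [0.64   0.2664 0.1698] 90.06844270749743 0.4475640867311913 [ 0.4  1.4 -1.3]
q [ 0.29  0.24  1.5   0.    1.39 -1.28] yaw 90.07 turn -0.07 n 8
[[0.3, 0.0012, 0.0171, -0.0458, 0.01], [0.3, 0.0012, 0.0171, -0.0458, 0.01], [0.3, 0.0012, 0.0171, -0.0458, 0.01], [0.3, 0.0012, 0.0171, -0.0458, 0.01], [0.3, 0.0012, 0.0171, -0.0458, 0.01]]
[[0.3, 0.0012, 0.0171, -0.0458, 0.01], [0.3, 0.0012, 0.0171, -0.0458, 0.01], [0.3, 0.0012, 0.0171, -0.0458, 0.01]]
q [ 0.29  0.24  1.5   0.    1.39 -1.28] yaw 90 turn 0 n 3
[[0.3, 0.0, -0.0, -0.0442, 0.0], [0.3, 0.0, -0.0, -0.0442, 0.0], [0.3, 0.0, -0.0, -0.0442, 0.0]]
```

>>> jog_arm([
  [0.3, 0.0012, 0.0171, -0.0458, 0],
  [0.3, 0.0012, 0.0171, -0.0458, 0],
  [0.3, 0.0012, 0.0171, -0.0458, 0],
  [0.3, 0.0012, 0.0171, -0.0458, 0],
  [0.3, 0.0012, 0.0171, -0.0458, 0],
])

```text
clock: 43.4
position: [0.549, 0.0347, 0.1531]
eef_rot: [0.499, -0.5, 0.5, 0.501]
force: [0.4, -0.3, -2.0]
gripper_width: 0.449
```

>>> jog_arm([
  [0.3, 0.0012, 0.0171, -0.0458, 0],
  [0.3, 0.0012, 0.0171, -0.0458, 0],
  [0.3, 0.0012, 0.0171, -0.0458, 0],
  [0.3, 0, 0, -0.0442, 0],
  [0.3, 0, 0, -0.0442, 0],
])

```text
clock: 43.9
position: [0.4983, -0.1909, 0.1497]
eef_rot: [0.5, -0.499, 0.5, 0.501]
force: [0.4, 0.8, -2.6]
gripper_width: 0.441
```

>>> jog_arm([
  [0.3, 0, 0, -0.0442, 0],
  [0.3, 0, 0, 0, 0],
  [0.3, 0, 0, 0, 0],
  [0.3, 0, 0, 0, 0],
])

```text
clock: 44.3
position: [0.4994, -0.2328, 0.15]
eef_rot: [0.5, -0.5, 0.5, 0.501]
force: [-0.7, 0.3, -2.9]
gripper_width: 0.449
```

Run:
```python
from hub import *
p,r,s=pose(); look('w23.png',180,460,60,330,p[2]-.0037)
print(s['gripper_width'],s['force'].round(1))
c=manip.calibration('wrist')
im=cv2.imread('pics/w23.png'); g=cv2.cvtColor(im,cv2.COLOR_BGR2GRAY)
```

```text
44.3 [ 0.4994 -0.2328  0.15  ] 90.09126503354429
[177, 35, 283, 281, 47858] ends [[0.3845, -0.2337], [0.5481, -0.2338], [0.4538, -0.3126], [0.4536, -0.1548]] mid [ 0.4663 -0.2337] [ 0.4537 -0.2337]
0.4490434522690508 [-0.7  0.3 -2.9]
```

```bash
cat > circ.py <<'E'
from h import *
from scipy.optimize import minimize
def circ(f,c,x0,R,rows=(0,260),zfix=None):
    g=cv2.imread(f,0); e=cv2.Canny(cv2.resize(g,None,fx=2,fy=2,interpolation=cv2.INTER_CUBIC),20,50); d=cv2.distanceTransform(255-e,cv2.DIST_L2,5)
    a=np.linspace(0,2*np.pi,180)
    def cost(v):
        z=v[2] if zfix is None else zfix
        q=np.array([proj('wrist',[v[0]+R*np.cos(t),v[1]+R*np.sin(t),z],c) for t in a]); q=q[(q[:,1]<rows[1])&(q[:,1]>rows[0])]
        ij=np.clip((q*2+.5).round().astype(int),0,[1279,799]); return np.minimum(d[ij[:,1],ij[:,0]],10).mean()
    S=np.array([x0]+[np.add(x0,k) for k in([.006,0,0],[0,.006,0],[0,0,.006])]); r=minimize(cost,x0,method='Nelder-Mead',options=dict(initial_simplex=S,maxiter=200)); print('circ',R,r.x.round(4),r.fun.round(2)); return r.x
E
python3 - <<'E'
from circ import *
p,r,s=pose(); c=manip.calibration('wrist')
for dx in(-.004,0,.004):
  for R,z in((.046,.1463),): 
    circ('pics/w23.png',c,[p[0]+dx,p[1],z],R); circ('pics/w23.png',c,[p[0]+dx,p[1],z],R,zfix=z)
# same hub, before the grasp, as check of the method
c2=dict(c); T=np.array(c['cam_to_world']).copy(); T[:3,3]+=np.array([.6361,.2643,.1217])-p; c2['cam_to_world']=T
circ('pics/w22.png',c2,[.636,.264,.01],.046,zfix=.01); circ('pics/w22.png',c2,[.636,.264,.01],.046)
E
```

```text
circ 0.046 [ 0.4961 -0.2325  0.1449] 1.14
circ 0.046 [ 0.4973 -0.232   0.1477] 1.08
circ 0.046 [ 0.4978 -0.2325  0.1446] 0.7
circ 0.046 [ 0.4975 -0.2326  0.147 ] 1.05
circ 0.046 [ 0.4977 -0.2324  0.1451] 0.71
circ 0.046 [ 0.4975 -0.2324  0.1494] 1.02
circ 0.046 [0.636  0.2645 0.0108] 0.63
circ 0.046 [0.6357 0.2645 0.0109] 0.6
```

>>> jog_arm([
  [0.3, 0.03, -0.006, 0, 0],
  [0.3, 0.03, 0, 0, 0],
  [0.3, 0.024, 0, 0, 0],
  [0.3, 0, 0, 0, 0],
  [0.3, 0, 0, 0, 0],
])

```text
clock: 44.85
position: [0.5061, -0.2329, 0.0671]
eef_rot: [0.499, -0.5, 0.499, 0.501]
force: [0.5, -0.0, -2.7]
gripper_width: 0.448
```

>>> jog_arm([
  [0.3, 0, 0, 0, 0],
  [0.3, 0, 0, 0, 0],
])

```text
clock: 45.05
position: [0.5074, -0.2345, 0.0694]
eef_rot: [-0.5, 0.502, -0.499, -0.499]
force: [-0.1, 0.3, -3.3]
gripper_width: 0.449
```

Run:
```python
from circ import *
p,r,s=pose(); print(p.round(4),s['force'].round(1)); c=manip.calibration('wrist'); shot('wrist','w24.png')
circ('pics/w24.png',c,[p[0]-.0017,p[1],p[2]-.005],.046)
c10=__import__('pickle').load(open('w8.pkl','rb'))[0]
circ('pics/w8.png',c10,[.5037,-.2327,.0285],.03,rows=(0,88),zfix=.0285)
```

```text
[ 0.5074 -0.2345  0.0694] [-0.1  0.3 -3.3]
circ 0.046 [ 0.5055 -0.2346  0.0636] 0.43
circ 0.03 [ 0.5045 -0.233   0.0283] 0.61
```

>>> jog_arm([
  [0.3, 0.004, 0.0015, 0.0018, 0],
  [0.3, 0.004, 0, 0, 0],
  [0.3, 0, 0, 0, 0],
  [0.3, 0, 0, 0, 0],
])

```text
clock: 45.5
position: [0.5043, -0.2321, 0.0588]
eef_rot: [0.5, -0.5, 0.5, 0.5]
force: [0.3, -0.0, -3.4]
gripper_width: 0.45
```

>>> jog_arm([
  [0.3, 0.003, 0, 0, 0],
  [0.3, 0.003, 0, 0, 0],
  [0.3, 0, 0, 0, 0],
])

```text
clock: 45.8
position: [0.5041, -0.2319, 0.0524]
eef_rot: [0.5, -0.5, 0.5, 0.501]
force: [-0.5, -0.5, -3.3]
gripper_width: 0.449
```

>>> jog_arm([
  [0.3, 0.003, 0, 0, 0],
  [0.3, 0, 0, 0, 0],
])

```text
clock: 46.0
position: [0.5043, -0.232, 0.0496]
eef_rot: [0.5, -0.5, 0.5, 0.501]
force: [-0.2, -0.0, -3.5]
gripper_width: 0.455
```

>>> jog_arm([
  [0.3, 0.003, -0.0008, 0, 0],
  [0.3, 0, 0, 0, 0],
])

```text
clock: 46.2
position: [0.5052, -0.232, 0.0467]
eef_rot: [0.5, -0.5, 0.5, 0.5]
force: [-0.4, 0.4, -2.5]
gripper_width: 0.453
```

>>> jog_arm([
  [0.3, 0.002, 0, 0, 0],
  [0.3, 0, 0, 0, 0],
])

```text
clock: 46.4
position: [0.5052, -0.2321, 0.0448]
eef_rot: [0.5, -0.5, 0.5, 0.5]
force: [-0.1, 0.4, -2.6]
gripper_width: 0.449
```

>>> jog_arm([
  [0.3, 0.002, 0, 0, 0],
  [0.3, 0, 0, 0, 0],
])

```text
clock: 46.6
position: [0.5052, -0.2321, 0.0429]
eef_rot: [0.5, -0.5, 0.5, 0.5]
force: [-0.1, 0.7, -3.4]
gripper_width: 0.448
```

>>> jog_arm([
  [0.3, 0.001, 0, 0, 0],
  [0.3, 0, 0, 0, 0],
])

```text
clock: 46.8
position: [0.5054, -0.2322, 0.0423]
eef_rot: [-0.5, 0.5, -0.5, -0.5]
force: [-0.7, 0.3, -2.0]
gripper_width: 0.448
```

>>> jog_arm([
  [0.3, 0.001, 0, 0, 0],
  [0.3, 0, 0, 0, 0],
])

```text
clock: 47.0
position: [0.5055, -0.2323, 0.0422]
eef_rot: [0.5, -0.5, 0.5, 0.5]
force: [-4.0, 1.5, 4.9]
gripper_width: 0.455
```

>>> jog_arm([
  [0.3, 0.001, 0, 0, 0],
  [0.3, 0, 0, 0, 0],
])

```text
clock: 47.2
position: [0.5055, -0.2323, 0.0422]
eef_rot: [0.5, -0.5, 0.5, 0.501]
force: [-7.6, 3.3, 11.1]
gripper_width: 0.45
```

Run:
```python
from circ import *
p,r,s=pose(); print(p.round(4),s['force'].round(1)); c=manip.calibration('wrist'); shot('wrist','w25.png')
circ('pics/w25.png',c,[.5037,-.2325,.0385],.046); circ('pics/w25.png',c,[.5037,-.2325,.0385],.046,zfix=.0385)
```

```text
[ 0.5055 -0.2323  0.0422] [-7.6  3.3 11.1]
circ 0.046 [ 0.5036 -0.2323  0.0365] 0.39
circ 0.046 [ 0.5032 -0.2323  0.0395] 0.85
```

>>> jog_arm([
  [0.3, -0.0015, 0, 0, 0],
  [0.75, 0, 0, 0, 0],
  [0.75, 0, 0, 0, 0],
  [0.75, 0, 0, 0, 0],
  [0.75, 0, 0, 0, 0],
])

```text
clock: 47.75
position: [0.5054, -0.2322, 0.0416]
eef_rot: [-0.5, 0.5, -0.5, -0.5]
force: [0.3, -0.9, 0.2]
gripper_width: 0.749
```

>>> jog_arm([
  [0.75, -0.02, 0, 0, 0],
  [0.75, -0.04, 0, 0, 0],
  [0.75, -0.05, 0, 0, 0],
  [0.75, 0, 0, 0, 0],
  [0.75, 0, 0, 0, 0],
])

```text
clock: 48.25
position: [0.5065, -0.2329, 0.1538]
eef_rot: [-0.5, 0.502, -0.499, -0.499]
force: [-1.2, -0.4, -0.7]
gripper_width: 0.749
```

Run:
```python
from circ import *
p,r,s=pose(); print(s['clock'],p.round(4),s['force'].round(1)); c=manip.calibration('wrist'); shot('wrist','w26.png')
circ('pics/w26.png',c,[.5037,-.2325,.0385],.046,zfix=.0385); circ('pics/w26.png',c,[.5037,-.2325,.0385],.046)
circ('pics/w26.png',c,[.5037,-.2325,.0725],.02,zfix=.0725,rows=(0,400)); circ('pics/w26.png',c,[.5037,-.2325,.0865],.009,zfix=.0865,rows=(0,400))
plan([.648,.171,.125],90,.75)
```

```text
48.25 [ 0.5065 -0.2329  0.1538] [-1.2 -0.4 -0.7]
circ 0.046 [ 0.5032 -0.2325  0.0416] 0.79
circ 0.046 [ 0.5034 -0.2323  0.0377] 0.73
circ 0.02 [ 0.5035 -0.2323  0.074 ] 5.71
circ 0.009 [ 0.4994 -0.2324  0.0867] 0.72
q [-0.56 -0.06  1.84 -0.    1.36 -2.14] yaw 90.06 turn -0.06 n 9
[[0.75, 0.0029, -0.0159, 0.0448, 0.01], [0.75, 0.0029, -0.0159, 0.0448, 0.01], [0.75, 0.0029, -0.0159, 0.0448, 0.01], [0.75, 0.0029, -0.0159, 0.0448, 0.01], [0.75, 0.0029, -0.0159, 0.0448, 0.01]]
[[0.75, 0.0029, -0.0159, 0.0448, 0.01], [0.75, 0.0029, -0.0159, 0.0448, 0.01], [0.75, 0.0029, -0.0159, 0.0448, 0.01], [0.75, 0.0029, -0.0159, 0.0448, 0.01]]
```

>>> jog_arm([
  [0.75, 0.0029, -0.0159, 0.0448, 0],
  [0.75, 0.0029, -0.0159, 0.0448, 0],
  [0.75, 0.0029, -0.0159, 0.0448, 0],
  [0.75, 0.0029, -0.0159, 0.0448, 0],
  [0.75, 0.0029, -0.0159, 0.0448, 0],
])

```text
clock: 48.8
position: [0.5834, -0.0061, 0.1343]
eef_rot: [0.499, -0.499, 0.501, 0.501]
force: [0.5, -0.8, 0.3]
gripper_width: 0.753
```

>>> jog_arm([
  [0.75, 0.0029, -0.0159, 0.0448, 0],
  [0.75, 0.0029, -0.0159, 0.0448, 0],
  [0.75, 0.0029, -0.0159, 0.0448, 0],
  [0.75, 0.0029, -0.0159, 0.0448, 0],
  [0.75, 0, 0, 0, 0],
])

```text
clock: 49.3
position: [0.6469, 0.176, 0.1217]
eef_rot: [0.497, -0.5, 0.499, 0.503]
force: [0.3, 0.1, -0.9]
gripper_width: 0.746
```

>>> jog_arm([
  [0.75, 0, 0, 0, 0],
  [0.75, 0, 0, 0, 0],
  [0.75, 0, 0, 0, 0],
])

```text
clock: 49.6
position: [0.6475, 0.1698, 0.1248]
eef_rot: [0.5, -0.5, 0.501, 0.5]
force: [0.9, -0.7, 1.5]
gripper_width: 0.748
```

Run:
```python
from hub import *; from circ import *
p,r,s=pose(); c=manip.calibration('wrist'); look('w27.png',180,460,60,330)
circ('pics/w27.png',c,[.649,.171,.01],.034,zfix=.01); circ('pics/w27.png',c,[.649,.171,.01],.034)
im=cv2.imread('pics/w27.png'); q=proj('wrist',[.649,.171,.01],c).astype(int); print(q, im[q[1]-22:q[1]-18,q[0]].tolist())
```

```text
49.6 [0.6475 0.1698 0.1248] 89.96435992575633
[339, 25, 27, 70, 1646] ends [[0.5015, 0.1965], [0.5553, 0.1981], [0.5281, 0.1858], [0.528, 0.2087]] mid [0.5284 0.1973] [0.5281 0.1973]
[286, 161, 69, 69, 3748] ends [[0.6143, 0.1702], [0.6835, 0.1701], [0.6481, 0.1367], [0.6481, 0.2037]] mid [0.6489 0.1702] [0.6481 0.1702]
[348, 279, 42, 62, 999] ends [[0.7425, 0.2225], [0.8269, 0.2274], [0.7833, 0.2011], [0.7836, 0.2487]] mid [0.7847 0.225 ] [0.7835 0.2249]
circ 0.034 [0.6492 0.1701 0.015 ] 0.69
circ 0.034 [0.6488 0.1701 0.0109] 0.69
[320 196] [[234, 237, 237], [234, 237, 237], [234, 237, 237], [234, 237, 237]]
```

>>> jog_arm([
  [0.75, 0.04, -0.001, 0, 0],
  [0.75, 0.04, 0, 0, 0],
  [0.75, 0.025, 0, 0, 0],
  [0.75, 0.007, 0, 0, 0],
  [0.75, 0, 0, 0, 0],
])

```text
clock: 50.15
position: [0.6482, 0.1703, 0.0126]
eef_rot: [0.499, -0.5, 0.501, 0.5]
force: [-0.3, -1.3, 0.6]
gripper_width: 0.748
```

>>> jog_arm([
  [0.75, 0, 0, 0, 0],
  [0.75, 0, 0, 0, 0],
])

```text
clock: 50.35
position: [0.6509, 0.1713, 0.0163]
eef_rot: [-0.501, 0.501, -0.499, -0.499]
force: [0.4, 0.0, 0.5]
gripper_width: 0.746
```

>>> jog_arm([
  [0.25, 0, 0, 0, 0],
  [0.25, 0, 0, 0, 0],
  [0.25, 0, 0, 0, 0],
  [0.25, 0, 0, 0, 0],
  [0.25, 0, 0, 0, 0],
])

```text
clock: 50.85
position: [0.6502, 0.1714, 0.0152]
eef_rot: [-0.5, 0.501, -0.499, -0.5]
force: [0.1, -0.4, 6.5]
gripper_width: 0.402
```

>>> jog_arm([
  [0.25, 0, 0, 0, 0],
  [0.25, 0, 0, 0, 0],
])

```text
clock: 51.05
position: [0.6502, 0.1714, 0.0152]
eef_rot: [-0.5, 0.501, -0.499, -0.5]
force: [-0.8, -0.8, 6.7]
gripper_width: 0.4
```

>>> jog_arm([
  [0.25, -0.01, 0, 0, 0],
  [0.25, -0.03, 0, 0, 0],
  [0.25, -0.05, 0, 0, 0],
  [0.25, -0.05, 0, 0, 0],
  [0.25, -0.05, 0, 0, 0],
])

```text
clock: 51.55
position: [0.648, 0.1711, 0.2046]
eef_rot: [0.499, -0.5, 0.5, 0.501]
force: [1.1, -0.6, -0.6]
gripper_width: 0.401
```

Run:
```python
from h import *
p,r,s=pose(); print(s['clock'],p.round(4),yaw(r),s['gripper_width'],s['force'].round(1))
plan([.505,-.2325,.19],90,.25)
```

```text
51.55 [0.648  0.1711 0.2046] 90.05959016666259 0.40050408673300963 [ 1.1 -0.6 -0.6]
q [ 0.15  0.17  1.52  0.    1.46 -1.42] yaw 90.06 turn -0.06 n 9
[[0.25, 0.0016, 0.0159, -0.0448, 0.01], [0.25, 0.0016, 0.0159, -0.0448, 0.01], [0.25, 0.0016, 0.0159, -0.0448, 0.01], [0.25, 0.0016, 0.0159, -0.0448, 0.01], [0.25, 0.0016, 0.0159, -0.0448, 0.01]]
[[0.25, 0.0016, 0.0159, -0.0448, 0.01], [0.25, 0.0016, 0.0159, -0.0448, 0.01], [0.25, 0.0016, 0.0159, -0.0448, 0.01], [0.25, 0.0016, 0.0159, -0.0448, 0.01]]
```

>>> jog_arm([
  [0.25, 0.0016, 0.0159, -0.0448, 0],
  [0.25, 0.0016, 0.0159, -0.0448, 0],
  [0.25, 0.0016, 0.0159, -0.0448, 0],
  [0.25, 0.0016, 0.0159, -0.0448, 0],
  [0.25, 0.0016, 0.0159, -0.0448, 0],
])

```text
clock: 52.05
position: [0.5682, -0.0542, 0.195]
eef_rot: [0.499, -0.5, 0.5, 0.501]
force: [1.5, -0.8, -1.6]
gripper_width: 0.401
```

>>> jog_arm([
  [0.25, 0.0016, 0.0159, -0.0448, 0],
  [0.25, 0.0016, 0.0159, -0.0448, 0],
  [0.25, 0.0016, 0.0159, -0.0448, 0],
  [0.25, 0.0016, 0.0159, -0.0448, 0],
  [0.25, 0, 0, 0, 0],
])

```text
clock: 52.55
position: [0.5039, -0.2364, 0.1885]
eef_rot: [0.501, -0.498, 0.502, 0.499]
force: [1.0, 1.2, -1.1]
gripper_width: 0.401
```

>>> jog_arm([
  [0.25, 0.03, 0, 0, 0],
  [0.25, 0.02, 0, 0, 0],
  [0.25, 0.01, 0, 0, 0],
  [0.25, 0, 0, 0, 0],
  [0.25, 0, 0, 0, 0],
])

```text
clock: 53.05
position: [0.5068, -0.2319, 0.1298]
eef_rot: [-0.5, 0.501, -0.499, -0.5]
force: [-0.1, 0.1, -1.7]
gripper_width: 0.401
```

>>> jog_arm([
  [0.25, 0, 0, 0, 0],
  [0.25, 0, 0, 0, 0],
])

```text
clock: 53.25
position: [0.5072, -0.2325, 0.1306]
eef_rot: [-0.5, 0.501, -0.499, -0.5]
force: [-0.8, -0.2, -1.9]
gripper_width: 0.398
```

Run:
```python
from circ import *
p,r,s=pose(); print(s['clock'],p.round(4),s['gripper_width'],s['force'].round(1)); c=manip.calibration('wrist'); shot('wrist','w28.png')
z=p[2]-.0052
for d in(-.003,0,.003): circ('pics/w28.png',c,[p[0]-.0012+d,p[1],z],.034); circ('pics/w28.png',c,[p[0]-.0012+d,p[1],z],.034,zfix=z)
circ('pics/w28.png',c,[.5034,-.2324,.0385],.046)
```

```text
53.25 [ 0.5072 -0.2325  0.1306] 0.3984457708566709 [-0.8 -0.2 -1.9]
circ 0.034 [ 0.5075 -0.2324  0.1235] 0.49
circ 0.034 [ 0.5069 -0.2323  0.1232] 0.82
circ 0.034 [ 0.5064 -0.2321  0.1274] 0.99
circ 0.034 [ 0.5069 -0.2322  0.1311] 0.78
circ 0.034 [ 0.5067 -0.232   0.1263] 0.96
circ 0.034 [ 0.5069 -0.2322  0.1263] 0.81
circ 0.046 [ 0.5035 -0.2326  0.0369] 3.13
```

>>> jog_arm([
  [0.25, 0.01, 0.003, 0, 0],
  [0.25, 0.01, 0, 0, 0],
  [0.25, 0.004, 0, 0, 0],
  [0.25, 0, 0, 0, 0],
  [0.25, 0, 0, 0, 0],
])

```text
clock: 53.8
position: [0.5032, -0.2321, 0.1048]
eef_rot: [0.5, -0.5, 0.5, 0.5]
force: [1.1, -0.3, -0.6]
gripper_width: 0.403
```

Run:
```python
from circ import *
p,r,s=pose(); print(s['clock'],p.round(4),s['gripper_width'],s['force'].round(1)); c=manip.calibration('wrist'); shot('wrist','w29.png')
z=p[2]-.0052
for d in(-.003,0,.003): circ('pics/w29.png',c,[p[0]-.0012+d,p[1],z],.034); circ('pics/w29.png',c,[p[0]-.0012+d,p[1],z],.034,zfix=z)
circ('pics/w29.png',c,[.5034,-.2324,.0385],.046,zfix=.0385)
```

```text
53.8 [ 0.5032 -0.2321  0.1048] 0.40338846186839383 [ 1.1 -0.3 -0.6]
circ 0.034 [ 0.5037 -0.232   0.0972] 0.53
circ 0.034 [ 0.503  -0.2318  0.0967] 0.85
circ 0.034 [ 0.5024 -0.2317  0.1015] 1.0
circ 0.034 [ 0.5004 -0.2317  0.0987] 1.56
circ 0.034 [ 0.5027 -0.2316  0.1004] 1.02
circ 0.034 [ 0.503  -0.2318  0.1008] 0.85
circ 0.046 [ 0.5034 -0.2326  0.0415] 2.02
```

>>> jog_arm([
  [0.25, 0.003, 0, -0.0003, 0],
  [0.25, 0.002, 0, 0, 0],
  [0.25, 0, 0, 0, 0],
])

```text
clock: 54.15
position: [0.5032, -0.2324, 0.0998]
eef_rot: [0.5, -0.5, 0.5, 0.5]
force: [-0.7, 0.5, -1.1]
gripper_width: 0.399
```

>>> jog_arm([
  [0.25, 0.002, 0, 0, 0],
  [0.25, 0.002, 0, 0, 0],
  [0.25, 0, 0, 0, 0],
])

```text
clock: 54.45
position: [0.5031, -0.2323, 0.0957]
eef_rot: [0.5, -0.5, 0.5, 0.501]
force: [-0.2, -0.2, -1.8]
gripper_width: 0.398
```

>>> jog_arm([
  [0.25, 0.002, 0, 0, 0],
  [0.25, 0.002, 0, 0, 0],
  [0.25, 0, 0, 0, 0],
])

```text
clock: 54.75
position: [0.5031, -0.2323, 0.0917]
eef_rot: [0.5, -0.5, 0.5, 0.501]
force: [0.1, 0.4, -1.9]
gripper_width: 0.402
```

>>> jog_arm([
  [0.25, 0.002, 0, 0, 0],
  [0.25, 0, 0, 0, 0],
])

```text
clock: 54.95
position: [0.5032, -0.2324, 0.0899]
eef_rot: [0.5, -0.5, 0.5, 0.5]
force: [-0.7, -0.1, -1.0]
gripper_width: 0.401
```

>>> jog_arm([
  [0.25, 0.0015, 0, 0, 0],
  [0.25, 0, 0, 0, 0],
])

```text
clock: 55.15
position: [0.5032, -0.2324, 0.0885]
eef_rot: [0.5, -0.5, 0.5, 0.5]
force: [-0.2, 0.1, -1.2]
gripper_width: 0.4
```

>>> jog_arm([
  [0.25, 0.001, 0, 0, 0],
  [0.25, 0, 0, 0, 0],
])

```text
clock: 55.35
position: [0.5034, -0.2326, 0.0877]
eef_rot: [-0.5, 0.5, -0.5, -0.5]
force: [0.0, -0.5, -0.6]
gripper_width: 0.4
```

>>> jog_arm([
  [0.25, 0.001, 0, 0, 0],
  [0.25, 0, 0, 0, 0],
])

```text
clock: 55.55
position: [0.5035, -0.2326, 0.0877]
eef_rot: [-0.5, 0.5, -0.5, -0.5]
force: [-3.4, 0.6, 4.8]
gripper_width: 0.402
```

>>> jog_arm([
  [0.25, 0.001, 0, 0, 0],
  [0.25, 0, 0, 0, 0],
])

```text
clock: 55.75
position: [0.5038, -0.2327, 0.0877]
eef_rot: [-0.5, 0.5, -0.5, -0.5]
force: [-3.5, 1.8, 9.9]
gripper_width: 0.402
```

Seated exactly at the predicted height (0.0877). Release, withdraw clear and check.

>>> jog_arm([
  [0.25, -0.002, 0, 0, 0],
  [0.75, 0, 0, 0, 0],
  [0.75, 0, 0, 0, 0],
  [0.75, 0, 0, 0, 0],
  [0.75, 0, 0, 0, 0],
])

```text
clock: 56.25
position: [0.5033, -0.2325, 0.0874]
eef_rot: [0.5, -0.5, 0.5, 0.5]
force: [-0.3, 0.2, 0.0]
gripper_width: 0.75
```

>>> jog_arm([
  [0.75, -0.02, 0, 0, 0],
  [0.75, -0.04, 0, 0, 0],
  [0.75, -0.05, 0, 0, 0],
  [0.75, -0.03, 0.04, 0, 0],
  [0.75, -0.03, 0.05, 0, 0],
])

```text
clock: 56.75
position: [0.4205, -0.2328, 0.256]
eef_rot: [-0.499, 0.502, -0.499, -0.5]
force: [0.2, -0.5, 0.3]
gripper_width: 0.75
```

>>> jog_arm([
  [0.75, 0, 0, 0.04, 0],
  [0.75, 0, 0, 0.05, 0],
  [0.75, 0, 0, 0.05, 0],
  [0.75, 0, 0, 0, 0],
  [0.75, 0, 0, 0, 0],
])

```text
clock: 57.25
position: [0.4204, -0.0917, 0.2535]
eef_rot: [-0.499, 0.501, -0.499, -0.501]
force: [0.7, 0.8, 0.1]
gripper_width: 0.746
```

Run:
```python
from h import *
p,r,s=pose(); print(s['clock'],p.round(4),s['force'].round(1))
a=shot('side','s9.png')[195:335,225:415,::-1]; t=shot('top','t9.png')[160:275,310:430,::-1]; w=shot('wrist','w30.png')[:,:,::-1]
o=np.zeros((600,800,3),'uint8'); o[:354,:480]=cv2.resize(a,(480,354),interpolation=cv2.INTER_CUBIC); o[:297,485:795]=cv2.resize(t,(310,297),interpolation=cv2.INTER_CUBIC); o[356:600,:390]=cv2.resize(w,(390,244))
b=cv2.imread('pics/s9.png')[90:215,230:430]; o[356:600,400:790]=cv2.resize(b,(390,244)); cv2.imwrite('pics/final.png',o)
print('small top',proj('side',[.5036,-.2325,.1305]).round(1))
```

```text
57.25 [ 0.4204 -0.0917  0.2535] [0.7 0.8 0.1]
small top [309.1 224.5]
```

View pics/final.png

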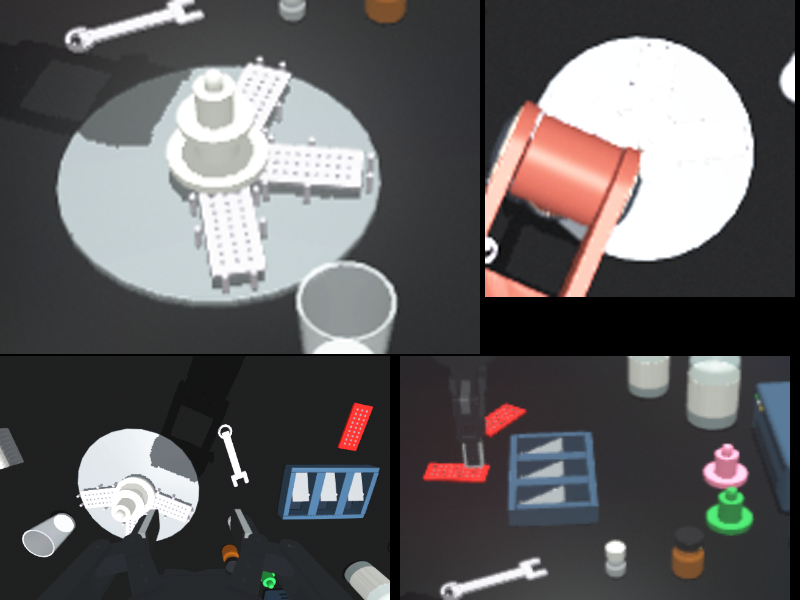

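```bash
python3 -c "
from bench import manip
print(manip.sign_off())"
```

```text
the job is handed in; nothing more can be done
None
```

I loaded all three plates and stacked both hubs in the order asked, then handed the job in at about 57 s of the 210 s allowed. The sign-off reports no verdict.

**Plates:** I tipped each plate up by pressing its near end until the rocker hit its stop. Each was gripped by its raised end and laid flat in its own bay. The final pictures show all three lying between their guide pins, dotted side up. The plate in the middle bay (bay1) sits about 2 mm further in toward the centre than the others, but still between its pins.

**Hubs:**
- **Large hub:** It had been knocked a few centimetres during the run, so I measured it again before gripping it. It stopped at a height matching the carrier's shoulder, 28.5 mm above the bench.
- **Small hub:** I used the white one. It stopped at a height matching the top of the large hub, 72.5 mm above the bench. In the side picture its top was within about 1 px of where it should be.

**Other things on the bench:** The jar, vial, beaker, wrench and the red, green and pink look-alikes stand where they were in the pictures. The gripper is clear of everything.

**What disagreed:**
- **Fingertips:** Shut, they stood about 10 mm behind the reported TCP instead of 14 mm ahead of it. I set the heights by contact force and the wrist pictures instead.
- **Held-plate fit:** The camera fit put the grip 3–4 mm nearer the plate's centre than later checks showed.
- **Large hub's stub:** One circle fit to its stub was about 4 mm off, and I disregarded it.

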